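# Tip the nuts into the parts bin and line up the tins

### The arm

A 7-joint arm with a two-finger parallel gripper is mounted at the origin on the work surface. World frame = base frame: x ahead of the robot, y to its left, z up, the work surface at z = 0. Lengths are in m, angles in rad, forces in N, time in s.
With the tool pointing down it reaches from about 0.425 to 0.925 m from the base axis. Payload 6.8 kg.
Tool frame: the origin (TCP) lies midway between the tips of the shut fingers; the grasp point (between the pads) lies 19 mm behind it (arm.pinch_z is the y of the grasp point in the tool frame, in m); y points along the fingers, z is the direction in which the jaws open and shut, and the axes are right-handed (so a half turn about y gives the same grasp; the last joint's range is limited). The gripper opens to 85 mm and grips with 20 to 120 N. Pads are 22 mm wide; open, the fingers measure 114 mm over their backs; the gripper's body (76 mm by 85 mm) begins 54 mm behind the grasp point. The pads swing forward as they close: fully open they stand 13 mm farther back than shut.
Start: joints at [1.132, 0.477, 0.022, 1.555, -0.011, 1.109, -0.083], TCP at [0.219, -0.638, 0.231] pointing down, gripper open.
Joint ranges: [-2.96, 2.96], [-0.34, 2.1], [-1.41, 1.46], [0.24, 2.44], [-1.37, 4.51], [0.17, 1.92], [-2.96, 2.96]. Speed limits (rad/s): [2.39, 2.39, 3.14, 3.14, 3.14, 3.14, 3.14].

### API

Orientations are given as a 3x3 rotation matrix whose columns are the frame's x, y, z axes.
In Python, from plant import arm gives the robot as it stands. The module is installed in compiled form; this text tells all that it offers.
- The arm moves only by the shell command python3 -m creep 'ROWS' [OPENING] [FORCE]. ROWS is JSON, a list of rows, each a list of 4 numbers: the shift along the tool's x, y, z in mm, then the turn about the tool's y in rad. A call has 1 to 12 rows; each row is the pose to reach, as a shift and turn from the pose commanded when the call began, along the tool's axes at that moment; what a row does not reach only later rows make up. A row lasts 1/12 s, in which the tool goes at most 41.7 mm and 7.16 degrees, less where a joint would pass 70% of its speed; a pose out of reach is approached as far as the arm can. A call with a gripper value outside its range is refused whole. OPENING is the closure, from -1 (fully open) to 1 (shut), set as the call begins (- or left out, the last holds). The fingers move at their own pace and stop on an object; FORCE is the grip in N (left out, the last holds). Time passes only in rows, so rows that repeat a pose let the fingers close. It gives the time, the measured TCP pose, the force and the opening at its end, in the units of the state.
- arm.read_state(): the state, without advancing time (a new reading comes with each control period).
- arm.grab_frame(name): name is "scene" or "top" or "wrist"; returns a dict with "pixels" (420x560x3 uint8, red, green, blue), "vertical_fov" (degrees; the focal length in pixels is half the picture's height over the tangent of half this angle, whatever the lens; pixels are square), "cx", "cy" (the principal point, pixels), "position" and "orientation" of the camera in the world; the wrist camera has in their place "tool_from_camera" (4x4, takes a point from camera to tool coordinates, whose origin is the TCP and whose axes are the tool frame's). Camera axes: x right, y down, z forward; pixel columns grow to the right and rows downward; lengths in m; the calibration is good to about 2 mm. A picture is of the moment at which its call begins: read the wrist's pose just before it. There is no depth.
- arm.close_job(): hands the job in, once; it reports no verdict.
The state is a dict: "time": time; "joints": joint angles; "qvel": joint speeds; "joint_efforts": joint torques, N m; "ee_pos": TCP position; "ee_rot": TCP orientation; "force": force on the tool from outside, world axes, zero at the start; "moment": the same for the moment, N m; "finger_gap": opening from 0.0 (shut) to 1.0 (fully open).
Only numpy, scipy, OpenCV 4.12 (cv2) and the standard library are available. Lean on these libraries where they do the work, as an engineer would, in place of code of your own. Each camera call takes 0.05 s, during which the arm holds its last target. There are 200 camera calls.

### The job

Put the hardware away: take the scoop cup by its handle, tip all the brass nuts out of it into the open red parts bin beside the rack, and stand the empty cup upright on its round cork mat again. Stand every tin that is there upright on the wooden rack, centred on the spot of its own colour, so that they make one neat row. Leave the tape measure, wrench, screwdriver and wood offcut where they are.

Things in the scene. Friction and masses are not known exactly. Their poses are not given: they have to be found in the camera images.
- cup_mid (a point): Scoop cup: open round aluminium cup, outer radius 34 mm at the foot, 52 mm at the rim, 66 mm high, wall 4 mm, floor 5 mm, with a straight wooden handle level to one side; about 0.22 kg. Starts upright, brass nuts in it; they have all slid out once it is tipped some 120 degrees. This point: on its axis, 33 mm above its underside. z: up, out of the mouth; the handle points along -x.
- cup_handle (a point): Middle of the scoop cup's handle: 100 mm from the cup's axis, 46 mm above its underside. The handle is a 20 mm round bar lying level along x, 46 to 141 mm from the cup's axis; being round, it can be gripped from straight above or with the gripper leaning to either side about the bar. Axes as cup_mid: -x points to the handle's free end.
- mat: Round cork mat lying on the bench, 120 mm across, 4 mm thick, fixed. Origin at the centre of its underside, on the bench. The scoop cup's place.
- bin: Open red plastic parts bin, fixed to the bench, 160 mm along its x and 150 mm along its y, 55 mm high, walls and floor 5 mm, a thin paper label on its -x side. Origin at the centre of its underside, z up.
- spot_red: Red round spot, 58 mm across, flat on the rack's board: the red tin's place. Origin at its centre on the board's top, 40 mm above the bench; x runs across the rack, y along it, z up. The rack: low, fixed, wooden, 112 mm deep, 364 mm long; five spots in a straight row along its middle, 64 mm apart, in varying order.
- spot_yellow: Yellow round spot, 58 mm across, flat on the rack's board: the yellow tin's place. Origin at its centre on the board's top, 40 mm above the bench; x runs across the rack, y along it, z up. Rack rims: 10 mm thick, 10 mm above the board, along both long sides, 92 mm apart inside; end cheeks as high, 340 mm apart inside.
- spot_blue: Blue round spot, 58 mm across, flat on the rack's board: the blue tin's place. Origin at its centre on the board's top, 40 mm above the bench; x runs across the rack, y along it, z up. See spot_red and spot_yellow for the rack.
- spot_green: Green round spot, 58 mm across, flat on the rack's board: the green tin's place. Origin at its centre on the board's top, 40 mm above the bench; x runs across the rack, y along it, z up. See spot_red and spot_yellow for the rack.
- spot_white: White round spot, 58 mm across, flat on the rack's board: the white tin's place. Origin at its centre on the board's top, 40 mm above the bench; x runs across the rack, y along it, z up. See spot_red and spot_yellow for the rack.
- tin_red_mid (a point): Closed round tin with a red lid and a red band, 50.6 mm across, 55 mm high, about 0.18 kg, standing on the bench. This point is at its centre, 27.5 mm above its underside; z is up along its axis. It may be absent (then None).
- tin_yellow_mid (a point): Closed round tin with a yellow lid and a yellow band, 50.6 mm across, 55 mm high, about 0.18 kg, standing on the bench. This point is at its centre, 27.5 mm above its underside; z is up along its axis. It may be absent (then None).
- tin_blue_mid (a point): Closed round tin with a blue lid and a blue band, 50.6 mm across, 55 mm high, about 0.18 kg, standing on the bench. This point is at its centre, 27.5 mm above its underside; z is up along its axis. It may be absent (then None).
- tin_green_mid (a point): Closed round tin with a green lid and a green band, 50.6 mm across, 55 mm high, about 0.18 kg, standing on the bench. This point is at its centre, 27.5 mm above its underside; z is up along its axis. It may be absent (then None).
- tin_white_mid (a point): Closed round tin with a white lid and a white band, 50.6 mm across, 55 mm high, about 0.18 kg, standing on the bench. This point is at its centre, 27.5 mm above its underside; z is up along its axis. It may be absent (then None).
- nut1_mid (a point): Brass hexagonal nut with a dark centre, 23 mm over its corners, 20 mm over its flats, 12 mm thick, 22 g; it starts in the scoop cup. This point is its centre; z is the axis of its hole.
- nut2_mid (a point): Brass hexagonal nut with a dark centre, 23 mm over its corners, 20 mm over its flats, 12 mm thick, 22 g; it starts in the scoop cup. This point is its centre; z is the axis of its hole. It may be absent (then None).
- nut3_mid (a point): Brass hexagonal nut with a dark centre, 23 mm over its corners, 20 mm over its flats, 12 mm thick, 22 g; it starts in the scoop cup. This point is its centre; z is the axis of its hole. It may be absent (then None).
- nut4_mid (a point): Brass hexagonal nut with a dark centre, 23 mm over its corners, 20 mm over its flats, 12 mm thick, 22 g; it starts in the scoop cup. This point is its centre; z is the axis of its hole. It may be absent (then None).
- nut5_mid (a point): Brass hexagonal nut with a dark centre, 23 mm over its corners, 20 mm over its flats, 12 mm thick, 22 g; it starts in the scoop cup. This point is its centre; z is the axis of its hole. It may be absent (then None).
- nut6_mid (a point): Brass hexagonal nut with a dark centre, 23 mm over its corners, 20 mm over its flats, 12 mm thick, 22 g; it starts in the scoop cup. This point is its centre; z is the axis of its hole. It may be absent (then None).
- tape: Yellow tape measure, 66 x 36 x 62 mm; origin at the centre of its underside. Leave it alone.
- wrench: Steel wrench lying on the bench; origin about its middle. Leave it alone.
- offcut: Light wooden offcut, 90 x 45 x 30 mm; origin at the centre of its underside. Leave it alone.
- driver: Screwdriver lying on the bench; origin about its middle. Leave it alone.
There are look-alikes about, which are no part of the job. Of the things that look like the part that bears tin_blue_mid, the smaller one is meant.

How it is judged:
By the outcome, as a careful person would: the job done as asked, in the order asked, and still so for the second after the job is handed in, with the robot touching nothing.
Of tin_red, tin_yellow, tin_blue, tin_green, tin_white only 3 to 5 are there at a start; the rules pass over those that are not, and their reading is None.
Of nut2, nut3, nut4, nut5, nut6 only 3 to 5 are there at a start; the rules pass over those that are not, and their reading is None.
At some moment in a run one of cup, tin_red, tin_yellow, tin_blue, tin_green, tin_white may be knocked a few centimetres aside while the robot is not near it.
It also fails if it takes over 208 s, if anything falls off the work surface, if the arm or the gripper's body presses on something with over 40 N, if the wrist force passes 120 N, or if a joint passes its speed limit or range.

## Working session

There is one attempt and no reset: what is moved stays moved. The work goes in short steps, Python scripts to look and compute and a shell command to move; the robot and the scene stay as the last step left them, time stands still between calls to the robot, and variables do not carry over. Pictures are saved under pics/ and viewed, about 12 in all and at most 16, crops included, and the job is handed in when it is done.

```bash
mkdir -p pics
cat > h.py <<'E'
import numpy as np, cv2
from plant import arm
def grab(n):
    st=arm.read_state(); f=arm.grab_frame(n); p=f['pixels']; h=p.shape[0]
    F=h/2/np.tan(np.radians(f['vertical_fov'])/2)
    if 'position' in f: P=np.array(f['position']);R=np.array(f['orientation'])
    else:
        T=np.array(f['tool_from_camera']);Rt=np.array(st['ee_rot']);P=Rt@T[:3,3]+np.array(st['ee_pos']);R=Rt@T[:3,:3]
    return dict(px=p,F=F,c=(f['cx'],f['cy']),P=P,R=R)
def ray(f,u,v,z):
    d=f['R']@np.array([(u-f['c'][0])/f['F'],(v-f['c'][1])/f['F'],1]); return f['P']+d*(z-f['P'][2])/d[2]
def proj(f,X):
    q=f['R'].T@(np.array(X)-f['P']); return q[:2]/q[2]*f['F']+np.array(f['c'])
def save(f,name,box=None,s=1):
    p=f['px']
    if box: p=p[box[1]:box[3],box[0]:box[2]]
    cv2.imwrite('pics/'+name,cv2.resize(p[:,:,::-1],None,fx=s,fy=s,interpolation=cv2.INTER_CUBIC))
def todelta(X): # world target TCP -> tool mm
    st=arm.read_state(); return np.array(st['ee_rot']).T@(np.array(X)-np.array(st['ee_pos']))*1000
E
python3 - <<'E'
from h import *
import pickle
for n in('top','scene'):
    f=grab(n); pickle.dump(f,open(n+'.pkl','wb')); save(f,n+'.png',None,1.42); print(n,f['P'],f['R'].round(3).tolist(),f['F'],f['c'])
s=arm.read_state(); print(s['time'],np.round(s['ee_rot'],3),s['ee_pos'],s['finger_gap'],arm.pinch_z)
E
```

```text
top [0.43224602 0.05085815 1.03140775] [[0.023, -0.998, 0.067], [-0.999, -0.025, -0.025], [0.027, -0.066, -0.997]] 399.435412230639 (281.8218794732753, 207.0803376250792)
scene [1.47762976 0.14519258 0.78066748] [[-0.108, 0.592, -0.798], [0.994, 0.049, -0.099], [-0.019, -0.804, -0.594]] 458.0176879561842 (276.6171085986735, 206.32382869459843)
0.1 [[-0.946 -0.001  0.325]
 [-0.325  0.001 -0.946]
 [ 0.    -1.    -0.002]] [ 0.2190554  -0.63791576  0.23042669] 0.999840873788419 -0.0187
```

View pics/top.png

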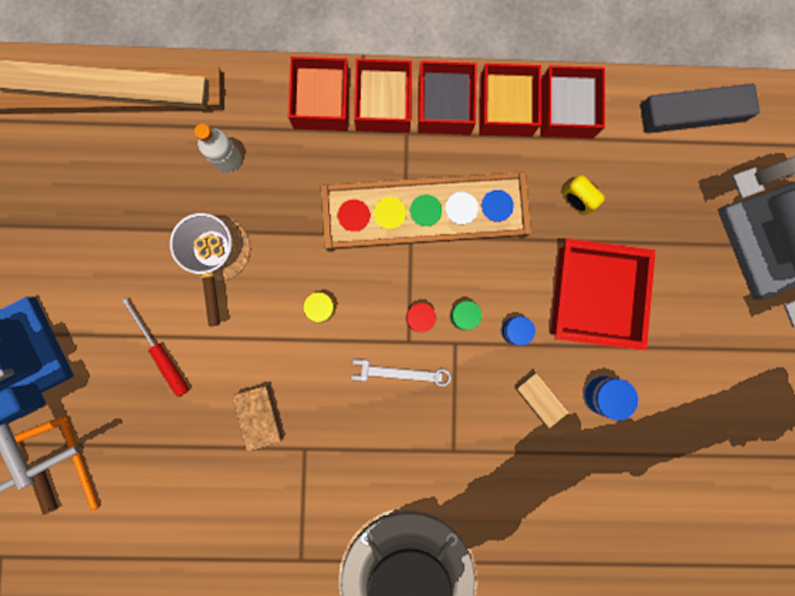

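View pics/scene.png

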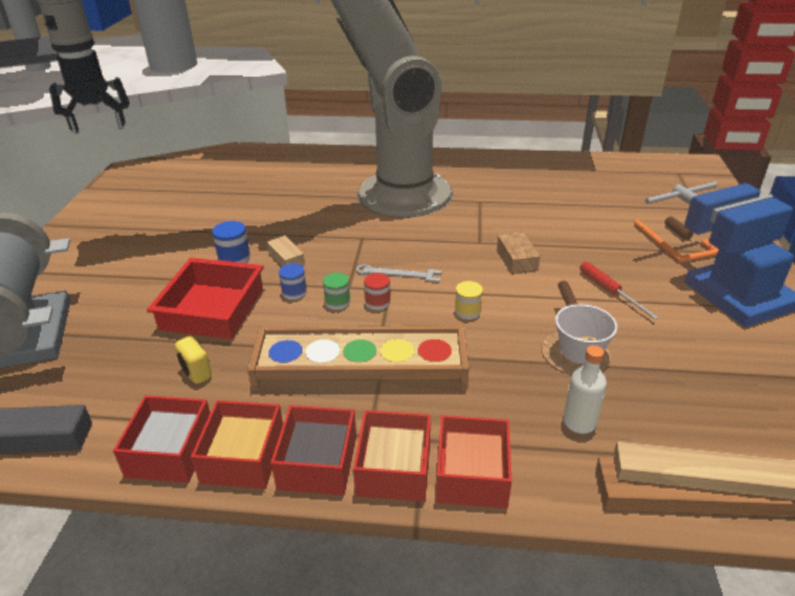

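The top view (795-px scale) shows these candidates:
- **Blue tin:** small one at (519,330), large one at (612,398). I choose the small one.
- **Bin:** empty bin by the rack at (604,293), and five filled bins in the top row. I choose the empty one.
- **Other tins:** yellow (318,307), red (421,317), green (467,315), no white tin.
- **Cup:** (203,243), with the handle end at (213,322).
- **Offcut:** the light wooden one at (542,398).

Next is a close crop to check these.

Run:
```python
from h import *
import pickle
f=pickle.load(open('top.pkl','rb')); p=f['px'][:,:,::-1]
a=cv2.resize(p[140:235,110:180],None,fx=5.5,fy=5.5,interpolation=cv2.INTER_CUBIC)
b=cv2.resize(p[200:295,285:440],None,fx=2.6,fy=2.6,interpolation=cv2.INTER_CUBIC)
c=cv2.resize(p[120:250,215:385],None,fx=2.37,fy=2.1)
H=cv2.copyMakeBorder
r=np.vstack([cv2.resize(b,(403,260)),cv2.resize(c,(403,262))]); cv2.imwrite('pics/crop1.png',np.hstack([a,r]))
print(a.shape,r.shape)
hsv=cv2.cvtColor(p,cv2.COLOR_BGR2HSV)
def cen(lo,hi,box,n,z):
    m=cv2.inRange(hsv,lo,hi); k=np.zeros_like(m); k[box[1]:box[3],box[0]:box[2]]=255; m&=k
    c=max(cv2.findContours(m,0,1)[0],key=cv2.contourArea); (x,y),r=cv2.minEnclosingCircle(c); M=cv2.moments(c)
    u,v=M['m10']/M['m00'],M['m01']/M['m00']; X=ray(f,u,v,z)
    print(n,round(u,1),round(v,1),'r_mm',round(r/f['F']*(f['P'][2]-z)*1000,1),X.round(4), 'reach',np.hypot(*X[:2]).round(3))
Y=((22,150,120),(34,255,255));R=((0,180,90),(6,255,255));G=((50,100,60),(80,255,255));B=((100,150,80),(125,255,255));W=((0,0,200),(180,40,255))
cen(*Y,(210,200,245,230),'tinY',.055);cen(*R,(280,205,312,240),'tinR',.055);cen(*G,(312,205,345,240),'tinG',.055);cen(*B,(345,215,382,250),'tinB',.055);cen(*B,(405,250,460,300),'bigB',.08)
for c,n,x in((R,'sR',249),(Y,'sY',275),(G,'sG',300),(W,'sW',325),(B,'sB',350)): cen(*c,(x-13,130,x+13,167),n,.04)
cen(*R,(380,160,470,250),'bin',.055)
```

```text
(522, 385, 3) (522, 403, 3)
tinY 224.1 215.9 r_mm 26.3 [0.4725 0.1662 0.055 ] reach 0.501
tinR 296.1 223.1 r_mm 26.0 [ 0.459  -0.0099  0.055 ] reach 0.459
tinG 328.1 221.6 r_mm 26.2 [ 0.4646 -0.0883  0.055 ] reach 0.473
tinB 366.0 232.6 r_mm 26.8 [ 0.4398 -0.1822  0.055 ] reach 0.476
bigB 434.3 280.9 r_mm 34.8 [ 0.3285 -0.3409  0.08  ] reach 0.473
sR 248.8 151.3 r_mm 27.9 [0.6364 0.1115 0.04  ] reach 0.646
sY 274.1 149.7 r_mm 28.9 [0.6424 0.0481 0.04  ] reach 0.644
sG 299.6 147.7 r_mm 27.5 [ 0.6493 -0.0157  0.04  ] reach 0.649
sW 324.7 146.1 r_mm 28.6 [ 0.6552 -0.0791  0.04  ] reach 0.66
sB 350.0 144.4 r_mm 27.3 [ 0.6613 -0.143   0.04  ] reach 0.677
bin 426.0 207.0 r_mm 117.4 [ 0.5064 -0.3309  0.055 ] reach 0.605
```

View pics/crop1.png

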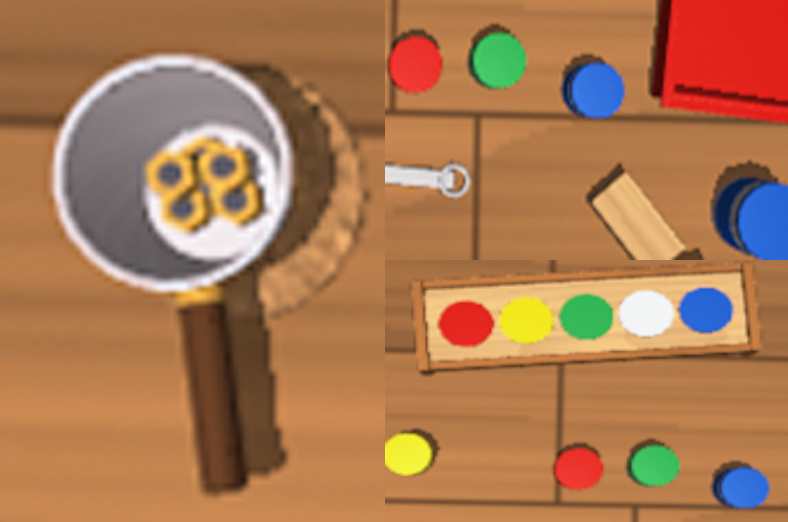

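The crop confirms the small blue tin, the empty bin, and at least four nuts in the cup. Moves can only turn about the vertical tool axis, so I'll tip the cup by letting or pressing it to pivot between the pads: cup drooping, rim pushed on the bin floor.

```bash
cat >> h.py <<'E'
def info(X=None,yaw_z=None):
    st=arm.read_state(); R=np.array(st['ee_rot']); print('t',round(st['time'],2),'pos',np.round(st['ee_pos'],4),'gap',round(st['finger_gap'],3),'F',np.round(st['force'],1),'M',np.round(st['moment'],2))
    if X is not None: print('tool shift mm',(R.T@(np.array(X)-np.array(st['ee_pos']))*1000).round(1))
    if yaw_z is not None: # desired jaw-axis heading, mod pi; turn about tool y
        a=np.array([np.cos(yaw_z),np.sin(yaw_z),0]); 
        t=np.arctan2(R[:,0]@a,R[:,2]@a); t=(t+np.pi/2)%np.pi-np.pi/2; print('turn rad',t.round(3),'q7',np.round(st['joints'][6],2))
E
python3 - <<'E'
from h import *
import pickle
f=pickle.load(open('top.pkl','rb'))
o=np.array([110,140]);q=lambda u,v:o+np.array([u,v])/5.5
C=ray(f,*q(172,172),.070); a=ray(f,*q(201,300),.052); b=ray(f,*q(224,489),.050)
print(C,a,b, 'dist',np.linalg.norm((a-C)[:2]),np.linalg.norm((b-C)[:2]))
d=(C-b)[:2]; d/=np.linalg.norm(d); print('heading',np.degrees(np.arctan2(d[1],d[0])))
r=ray(f,*q(366,172),.004); print('mat edge pts',[ray(f,*q(*p),.004)[:2].round(3).tolist() for p in((366,172),(347,130),(340,260),(290,312))])
g=np.append(C[:2]-d*.102,.05); print('grip',g)
info(np.append(g[:2],.15),np.arctan2(d[1],d[0])+np.pi/2)
for n,(u,v) in dict(a=(564,239),b=(655,250),c=(647,348),d=(556,340)).items(): print(n,ray(f,u/1.42,v/1.42,.055).round(3))
E
```

```text
[0.57441638 0.366257   0.07      ] [0.52020306 0.35678834 0.052     ] [0.43675061 0.34355426 0.05      ] dist 0.05503398041397764 0.13952518035416692
heading 9.364477336902075
mat edge pts [[0.587, 0.298], [0.606, 0.308], [0.545, 0.308], [0.52, 0.33]]
grip [0.47377571 0.34966014 0.05      ]
t 0.1 pos [ 0.2191 -0.6379  0.2304] gap 1.0 F [-0.4  0.1  0.8] M [ 0.03  0.03 -0.  ]
tool shift mm [-561.7   81.7 -851.2]
turn rad 0.167 q7 -0.08
a [ 0.601 -0.259  0.055]
b [ 0.586 -0.42   0.055]
c [ 0.414 -0.405  0.055]
d [ 0.424 -0.245  0.055]
```

```bash
python3 -m creep '[[-488,-20,-401,0],[-488,-20,-401,0],[-488,-20,-401,0],[-488,-20,-401,0],[-488,-20,-401,0],[-488,-20,-401,0],[-488,-20,-401,0],[-488,-20,-401,0],[-488,-20,-401,0],[-488,-20,-401,0],[-488,-20,-401,0],[-488,-20,-401,0]]' -1
python3 - <<'E'
from h import *
info((.474,.35,.2),np.radians(99.4))
E
```

```text
time: 1.1
ee_pos: [0.4818, -0.211, 0.2471]
ee_rot: [[-0.946, -0.0, 0.325], [-0.325, -0.0, -0.946], [0.0, -1.0, -0.0]]
force: [-0.3, -0.5, 0.1]
finger_gap: 1.002
t 1.1 pos [ 0.4818 -0.211   0.2471] gap 1.002 F [-0.3 -0.5  0.1] M [-0.01 -0.07 -0.03]
tool shift mm [-174.8   47.  -533.1]
turn rad 0.167 q7 -1.0
```

```bash
python3 -m creep '[[-175,47,-533,0.167],[-175,47,-533,0.167],[-175,47,-533,0.167],[-175,47,-533,0.167],[-175,47,-533,0.167],[-175,47,-533,0.167],[-175,47,-533,0.167],[-175,47,-533,0.167],[-175,47,-533,0.167],[-175,47,-533,0.167],[-175,47,-533,0.167],[-175,47,-533,0.167]]' ; python3 -m creep '[[0,0,0,0]]'
python3 - <<'E'
from h import *
info((.474,.35,.15),np.radians(99.4))
E
```

```text
time: 2.1
ee_pos: [0.4742, 0.2834, 0.2053]
ee_rot: [[-0.987, -0.0, 0.163], [-0.163, -0.0, -0.987], [0.0, -1.0, 0.0]]
force: [1.1, 0.1, 0.7]
finger_gap: 1.001
time: 2.18
ee_pos: [0.4718, 0.2914, 0.2054]
ee_rot: [[-0.985, -0.001, 0.174], [-0.174, 0.006, -0.985], [0.0, -1.0, -0.006]]
force: [0.1, -0.1, 0.0]
finger_gap: 1.003
t 2.18 pos [0.4718 0.2914 0.2054] gap 1.003 F [ 0.1 -0.1  0. ] M [0.04 0.04 0.02]
tool shift mm [-12.3  55.8 -57. ]
turn rad 0.011 q7 -2.23
```

```bash
python3 -m creep '[[-6,28,-28,0.01],[-12,55,-57,0.01],[-12,55,-57,0.01],[-12,55,-57,0.01],[-12,55,-57,0.01]]'
python3 - <<'E'
from h import *
info((.474,.35,.031),np.radians(99.4))
f=grab('wrist'); save(f,'w1.png',None,1.3)
print(proj(f,(.474,.35,.05))*1.3)
import pickle; pickle.dump(f,open('w1.pkl','wb'))
E
```

```text
time: 2.6
ee_pos: [0.4772, 0.3391, 0.1505]
ee_rot: [[-0.988, -0.001, 0.153], [-0.153, -0.001, -0.988], [0.001, -1.0, 0.001]]
force: [-0.2, -0.6, 0.4]
finger_gap: 0.997
t 2.6 pos [0.4772 0.3391 0.1505] gap 0.997 F [-0.2 -0.6  0.4] M [-0.04 -0.02 -0.01]
tool shift mm [  1.4 119.5 -11.4]
turn rad -0.01 q7 -2.37
[349.43085574 272.49634489]
```

View pics/w1.png

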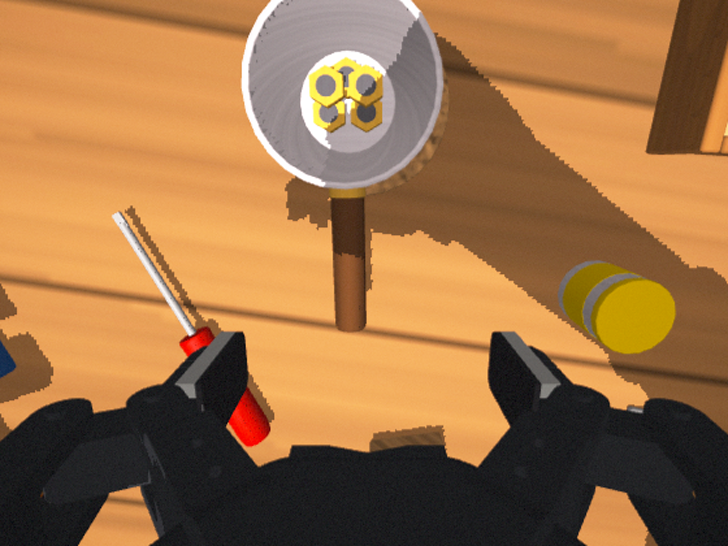

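Run:
```python
from h import *
import pickle
f=pickle.load(open('w1.pkl','rb'))
for p in((118,213),(190,340),(215,330),(240,440),(268,425)): print(p,ray(f,p[0]/1.3,p[1]/1.3,.012).round(3))
C=ray(f,345/1.3,88/1.3,.07);print('rim centre',C)
for p in((336,195),(361,195),(338,330),(364,330)): print(ray(f,p[0]/1.3,p[1]/1.3,.05).round(4))
R=np.array(arm.read_state()['ee_rot']);g=np.array([.474,.35,.04])
for s in(-.057,.057):
  for w in(-.011,.011): print('finger',(g+R[:,2]*s+R[:,0]*w).round(3))
```

```text
(118, 213) [0.481 0.515 0.012]
(190, 340) [0.393 0.462 0.012]
(215, 330) [0.404 0.444 0.012]
(240, 440) [0.31  0.418 0.012]
(268, 425) [0.328 0.397 0.012]
rim centre [0.57600062 0.36605391 0.07      ]
[0.5201 0.3647 0.05  ]
[0.5224 0.35   0.05  ]
[0.4345 0.3519 0.05  ]
[0.4371 0.3351 0.05  ]
finger [0.476 0.408 0.04 ]
finger [0.454 0.405 0.04 ]
finger [0.494 0.295 0.04 ]
finger [0.472 0.292 0.04 ]
```

```bash
python3 -m creep '[[1,30,0,0],[1,60,0,0],[1,90,0,0],[1,108,0,0],[1,119,0,0],[1,119,0,0],[1,119,0,0]]'
python3 - <<'E'
from h import *
info((.474,.35,.031),np.radians(99.4))
E
python3 -m creep '[[0,0,0,0],[0,0,0,0],[0,0,0,0],[0,0,0,0],[0,0,0,0],[0,0,0,0],[0,0,0,0],[0,0,0,0]]' 1 110
```

```text
time: 3.23
ee_pos: [0.4771, 0.3394, 0.0327]
ee_rot: [[-0.988, 0.001, 0.152], [-0.152, 0.0, -0.988], [-0.001, -1.0, -0.0]]
force: [-0.1, -0.4, 1.6]
finger_gap: 1.004
t 3.23 pos [0.4771 0.3394 0.0327] gap 1.004 F [-0.1 -0.4  1.6] M [-0.06 -0.06 -0.01]
tool shift mm [  1.5   1.7 -10.9]
turn rad -0.011 q7 -2.46
time: 3.9
ee_pos: [0.4763, 0.3403, 0.0321]
ee_rot: [[-0.988, 0.0, 0.154], [-0.154, 0.001, -0.988], [-0.001, -1.0, -0.001]]
force: [-1.0, 1.2, 4.0]
finger_gap: 0.201
```

```bash
python3 -m creep '[[0,-3,0,0],[0,-6,0,0],[0,-10,0,0],[0,-15,0,0],[0,-20,0,0],[0,-25,0,0],[0,-30,0,0],[0,-35,0,0],[0,-40,0,0],[0,-40,0,0],[0,-40,0,0]]'
python3 - <<'E'
from h import *
info()
a=grab('wrist');b=grab('scene')
save(a,'w2.png',None,.7); save(b,'s2.png',(340,130,500,300),1.75)
x=cv2.imread('pics/w2.png');y=cv2.imread('pics/s2.png'); h=max(x.shape[0],y.shape[0])
P=lambda i:cv2.copyMakeBorder(i,0,h-i.shape[0],0,0,0)
cv2.imwrite('pics/m2.png',np.hstack([P(x),P(y)]))
E
```

```text
time: 4.82
ee_pos: [0.4765, 0.3399, 0.0721]
ee_rot: [[-0.988, 0.001, 0.153], [-0.153, 0.0, -0.988], [-0.001, -1.0, -0.0]]
force: [-0.9, 0.7, -3.5]
finger_gap: 0.198
t 4.82 pos [0.4765 0.3399 0.0721] gap 0.198 F [-0.9  0.7 -3.5] M [-0.03  0.29  0.04]
```

View pics/m2.png

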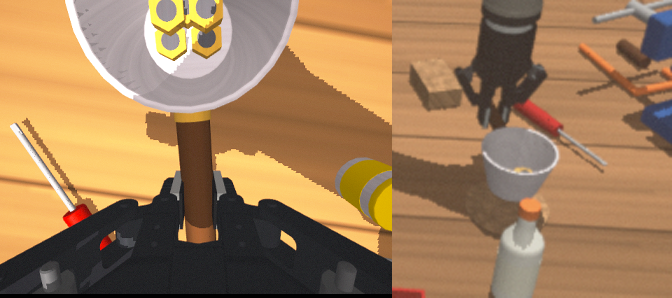

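The cup is held level and clear of the mat, with the nuts still inside. While it holds, I'll measure the bin closely and fit the mat.

```bash
python3 -m creep '[[0,-10,0,0],[0,-20,0,0],[0,-35,0,0],[0,-50,0,0],[0,-70,0,0],[0,-90,0,0],[0,-110,0,0],[0,-130,0,0],[0,-150,0,0],[0,-170,0,0],[0,-185,0,0],[0,-190,0,0]]'
python3 - <<'E'
from h import *
import pickle
f=grab('top'); pickle.dump(f,open('top2.pkl','wb')); p=f['px'][:,:,::-1]
a=cv2.resize(p[155:255,380:470],None,fx=4.4,fy=4.4,interpolation=cv2.INTER_CUBIC)
b=cv2.resize(p[130:230,110:200],None,fx=4.4,fy=4.4,interpolation=cv2.INTER_CUBIC)
cv2.imwrite('pics/m3.png',np.hstack([a,b])); info()
E
```

```text
time: 5.92
ee_pos: [0.477, 0.3409, 0.2655]
ee_rot: [[-0.988, 0.004, 0.153], [-0.153, 0.003, -0.988], [-0.005, -1.0, -0.002]]
force: [-0.1, 0.4, -1.5]
finger_gap: 0.203
t 5.97 pos [0.477  0.3408 0.265 ] gap 0.202 F [-0.2  0.5 -1.6] M [-0.02  0.19  0.01]
```

View pics/m3.png

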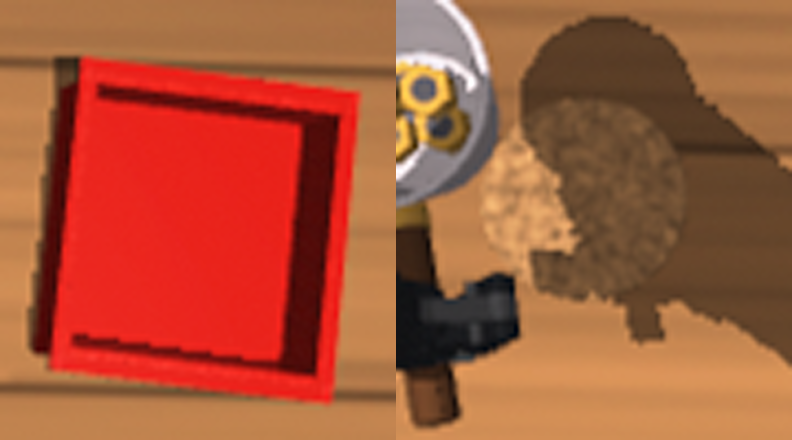

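Run:
```python
from h import *
import pickle
f=pickle.load(open('top2.pkl','rb'))
c=np.array([ray(f,380+u/4.4,155+v/4.4,.055)[:2] for u,v in((80,57),(358,93),(331,402),(50,368))])
print(c.round(3),c.mean(0)); e=lambda i,j:(np.linalg.norm(c[j]-c[i]).round(3),np.degrees(np.arctan2(*(c[i]-c[j])[::-1])).round(1))
print(e(0,3),e(1,2),e(0,1),e(3,2))
print('mat',ray(f,110+187/4.4,130+198/4.4,.004),[ray(f,110+(u-396)/4.4,130+v/4.4,.004)[:2].round(3) for u,v in((480,198),(686,198),(583,97),(583,300))])
```

```text
[[ 0.602 -0.261]
 [ 0.586 -0.42 ]
 [ 0.411 -0.404]
 [ 0.426 -0.245]] [ 0.50634481 -0.33241039]
(np.float64(0.176), np.float64(-5.3)) (np.float64(0.176), np.float64(-5.4)) (np.float64(0.16), np.float64(84.2)) (np.float64(0.159), np.float64(84.4))
mat [0.57530178 0.35888777 0.004     ] [array([0.574, 0.418]), array([0.577, 0.299]), array([0.635, 0.362]), array([0.516, 0.356])]
```

```bash
python3 -m creep '[[1,0,5,0],[2,0,15,0],[4,0,30,0.01],[7,0,50,0.02],[10,0,75,0.03],[14,0,103,0.05],[18,0,133,0.06],[22,0,163,0.07],[26,0,193,0.09],[30,0,223,0.1],[34,0,253,0.11],[38,0,283,0.12]]'; python3 -m creep '[[4,0,30,0.02],[8,0,60,0.03],[12,0,90,0.05],[16,0,120,0.06],[20,0,150,0.08],[24,0,180,0.09],[28,0,205,0.1],[31,0,225,0.11],[33,0,240,0.12],[35,0,252,0.12],[36,0,260,0.12],[36,0,260,0.12]]'
python3 - <<'E'
from h import *
info((.491,-.3306,.22),np.radians(84.7-3))
E
```

```text
time: 6.97
ee_pos: [0.4806, 0.0508, 0.2608]
ee_rot: [[-1.0, -0.002, 0.031], [-0.031, -0.001, -1.0], [0.002, -1.0, 0.001]]
force: [0.3, -0.7, -2.4]
finger_gap: 0.197
time: 7.97
ee_pos: [0.4537, -0.2088, 0.2612]
ee_rot: [[-0.996, -0.001, -0.089], [0.089, -0.0, -0.996], [0.001, -1.0, 0.0]]
force: [0.6, -0.7, -2.6]
finger_gap: 0.201
t 7.97 pos [ 0.4537 -0.2088  0.2612] gap 0.201 F [ 0.6 -0.7 -2.6] M [-0.1   0.25  0.01]
tool shift mm [-48.1  41.2 117.9]
turn rad 0.055 q7 -1.38
```

```bash
python3 -m creep '[[-3,3,8,0.01],[-8,7,20,0.02],[-15,14,38,0.04],[-23,22,58,0.05],[-31,32,77,0.05],[-38,42,94,0.05],[-43,52,106,0.05],[-47,62,114,0.05],[-48,70,118,0.05],[-48,76,118,0.05],[-48,79,118,0.05],[-48,80,118,0.05]]'; python3 -m creep '[[0,0,0,0],[0,0,0,0],[0,0,0,0]]'
python3 - <<'E'
from h import *
info((.491,-.3306,.181),np.radians(84.7-3))
a=grab('wrist');b=grab('scene')
save(a,'w3.png',None,.7); save(b,'s3.png',(80,90,240,260),1.75)
x=cv2.imread('pics/w3.png');y=cv2.imread('pics/s3.png'); h=max(x.shape[0],y.shape[0])
P=lambda i:cv2.copyMakeBorder(i,0,h-i.shape[0],0,0,0)
cv2.imwrite('pics/m4.png',np.hstack([P(x),P(y)]))
E
```

```text
time: 8.97
ee_pos: [0.4923, -0.3273, 0.181]
ee_rot: [[-0.991, -0.001, -0.135], [0.135, 0.001, -0.991], [0.001, -1.0, -0.001]]
force: [0.9, -0.3, -2.4]
finger_gap: 0.201
time: 9.22
ee_pos: [0.4929, -0.3283, 0.1824]
ee_rot: [[-0.991, 0.001, -0.135], [0.135, -0.001, -0.991], [-0.001, -1.0, 0.0]]
force: [-0.1, -0.5, -3.2]
finger_gap: 0.196
t 9.22 pos [ 0.4929 -0.3283  0.1824] gap 0.196 F [-0.1 -0.5 -3.2] M [-0.02  0.35 -0.07]
tool shift mm [1.6 1.4 2.6]
turn rad 0.009 q7 -1.25
```

View pics/m4.png

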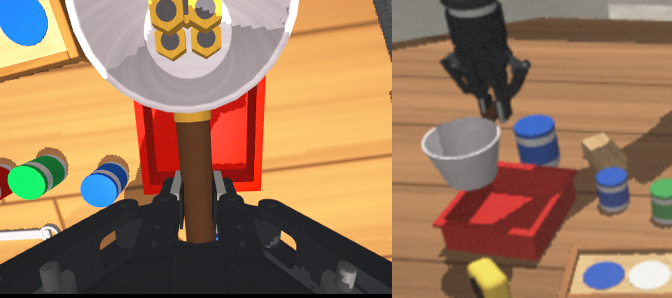

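The cup is over the bin and still level. I'll relax the grip so it can droop.

```bash
python3 -m creep '[[0,0,0,0],[0,0,0,0],[0,0,0,0],[0,0,0,0]]' 1 50;python3 -m creep '[[0,0,0,0],[0,0,0,0],[0,0,0,0],[0,0,0,0],[0,0,0,0],[0,0,0,0]]' 1 20
python3 - <<'E'
from h import *
info()
a=grab('wrist');b=grab('scene')
save(a,'w4.png',None,.7); save(b,'s4.png',(80,90,240,260),1.75)
x=cv2.imread('pics/w4.png');y=cv2.imread('pics/s4.png'); h=max(x.shape[0],y.shape[0])
P=lambda i:cv2.copyMakeBorder(i,0,h-i.shape[0],0,0,0)
cv2.imwrite('pics/m5.png',np.hstack([P(x),P(y)]))
E
```

```text
time: 9.65
ee_pos: [0.4925, -0.3285, 0.1817]
ee_rot: [[-0.991, 0.0, -0.136], [0.136, -0.0, -0.991], [-0.0, -1.0, 0.0]]
force: [0.3, 0.4, -3.4]
finger_gap: 0.198
time: 10.15
ee_pos: [0.4925, -0.3285, 0.1817]
ee_rot: [[-0.991, 0.0, -0.136], [0.136, -0.0, -0.991], [-0.0, -1.0, 0.0]]
force: [0.3, 0.4, -2.5]
finger_gap: 0.199
t 10.15 pos [ 0.4925 -0.3285  0.1817] gap 0.199 F [ 0.3  0.4 -2.5] M [ 0.03  0.32 -0.01]
```

View pics/m5.png

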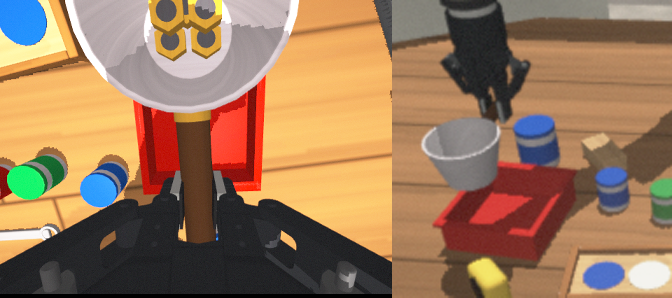

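The grip holds even at 20 N. I'll lift the cup and test whether commands at the edge of reach lean the tool, which would give another way to tip.

```bash
python3 -m creep '[[10,-10,-5,0],[30,-25,-15,0],[55,-45,-27,0],[85,-65,-41,0],[115,-80,-56,0],[145,-80,-70,0],[175,-80,-85,0],[205,-80,-100,0],[235,-80,-114,0],[265,-80,-129,0],[295,-80,-143,0],[325,-80,-158,0]]' 1 80; python3 -m creep '[[0,0,0,0],[0,0,0,0]]'
python3 - <<'E'
from h import *
info(); s=arm.read_state(); print(np.round(s['joints'],3), np.hypot(*s['ee_pos'][:2]))
E
```

```text
time: 11.25
ee_pos: [0.2041, -0.1346, 0.2591]
ee_rot: [[-0.992, -0.003, -0.128], [0.128, 0.003, -0.992], [0.003, -1.0, -0.003]]
force: [-0.3, -0.5, -2.3]
finger_gap: 0.202
time: 11.42
ee_pos: [0.2058, -0.1384, 0.2599]
ee_rot: [[-0.99, -0.001, -0.138], [0.138, 0.001, -0.99], [0.001, -1.0, -0.001]]
force: [-0.1, -1.1, -2.7]
finger_gap: 0.2
t 11.42 pos [ 0.2058 -0.1384  0.2599] gap 0.2 F [-0.1 -1.1 -2.7] M [-0.07  0.29 -0.  ]
[ 0.674 -0.323 -0.248  2.362 -0.088  1.096 -1.23 ] 0.24803310152346472
```

```bash
python3 -m creep '[[10,0,-5,0],[20,0,-10,0],[35,0,-17,0],[50,0,-25,0],[65,0,-33,0],[65,0,-33,0]]'
python3 - <<'E'
from h import *
info(); s=arm.read_state(); print(np.round(s['joints'],3), np.hypot(*s['ee_pos'][:2]))
E
```

```text
time: 11.92
ee_pos: [0.1735, -0.1055, 0.2132]
ee_rot: [[-0.988, -0.073, -0.137], [0.133, 0.054, -0.99], [0.079, -0.996, -0.044]]
force: [0.1, -0.1, -2.5]
finger_gap: 0.199
t 11.92 pos [ 0.1735 -0.1055  0.2132] gap 0.199 F [ 0.1 -0.1 -2.5] M [-0.1   0.15  0.05]
[ 1.314 -0.335 -0.768  2.436 -0.27   1.061 -0.976] 0.20306623063980986
```

It does lean at the limit. Next: does the lean persist when moving back out?

```bash
python3 -m creep '[[-10,-10,5,0],[-30,-30,15,0],[-60,-50,30,0],[-90,-60,45,0],[-120,-60,60,0],[-150,-60,75,0],[-150,-60,75,0]]'
python3 - <<'E'
from h import *
info(); s=arm.read_state(); print(np.round(s['joints'],3), np.round(s['ee_rot'],3).tolist(),np.hypot(*s['ee_pos'][:2]))
E
```

```text
time: 12.5
ee_pos: [0.321, -0.2073, 0.2575]
ee_rot: [[-0.988, -0.066, -0.141], [0.137, 0.059, -0.989], [0.073, -0.996, -0.049]]
force: [-0.8, 0.8, -1.8]
finger_gap: 0.203
t 12.5 pos [ 0.321  -0.2073  0.2575] gap 0.203 F [-0.8  0.8 -1.8] M [ 0.01  0.19 -0.03]
[ 1.338  0.073 -0.92   2.066  0.034  1.115 -1.31 ] [[-0.988, -0.066, -0.141], [0.137, 0.059, -0.989], [0.073, -0.996, -0.049]] 0.3821459340318552
```

Lean persists, so reach-limit tilting works, but I'd rather keep the tool near vertical for the tins. I'll go back over the bin and relax the jaws gradually by closure position, so the force falls below 20 N and the cup pivots under gravity.

Run:
```python
from h import *
info((.488,-.331,.19),np.radians(84.7-3))
```

```text
t 12.5 pos [ 0.321  -0.2073  0.2575] gap 0.203 F [-0.8  0.8 -1.8] M [ 0.01  0.19 -0.03]
tool shift mm [-186.8   49.   102.1]
turn rad 0.007 q7 -1.31
```

```bash
python3 -m creep '[[-6,2,3,0],[-20,5,11,0],[-42,11,23,0],[-67,18,36,0],[-92,24,50,0],[-117,31,64,0],[-140,37,77,0],[-159,42,87,0],[-173,45,95,0],[-182,48,100,0],[-187,49,102,0],[-187,49,102,0]]'; python3 -m creep '[[0,0,0,0],[0,0,0,0]]'
cat >> h.py <<'E'
def diff(name):
    f=grab('wrist')['px']; 
    try: o=np.load('last.npy'); print(name,'diff',np.abs(f[:150].astype(int)-o[:150]).mean().round(2))
    except Exception: pass
    np.save('last.npy',f)
E
python3 -c "
from h import *
info((.488,-.331,.19)); diff('0')"
python3 -m creep '[[0,0,0,0],[0,0,0,0]]' 0.72 20 | grep gap; python3 -c "
from h import *
diff('.72')"
python3 -m creep '[[0,0,0,0],[0,0,0,0]]' 0.66 20| grep gap; python3 -c "
from h import *
diff('.66')"
python3 -m creep '[[0,0,0,0],[0,0,0,0]]' 0.63 20| grep gap; python3 -c "
from h import *
diff('.63'); info()"
```

```text
time: 13.5
ee_pos: [0.4827, -0.3274, 0.1902]
ee_rot: [[-0.988, -0.073, -0.139], [0.136, 0.053, -0.989], [0.079, -0.996, -0.043]]
force: [-0.8, -0.0, -3.3]
finger_gap: 0.201
time: 13.67
ee_pos: [0.4818, -0.327, 0.1912]
ee_rot: [[-0.988, -0.072, -0.139], [0.135, 0.052, -0.989], [0.079, -0.996, -0.042]]
force: [0.6, -0.5, -2.6]
finger_gap: 0.199
t 13.67 pos [ 0.4818 -0.327   0.1912] gap 0.199 F [ 0.6 -0.5 -2.6] M [-0.06  0.16 -0.03]
tool shift mm [-6.8  0.5  3.1]
finger_gap: 0.202
.72 diff 2.14
finger_gap: 0.198
.66 diff 1.8
finger_gap: 0.2
.63 diff 1.65
t 14.37 pos [ 0.4823 -0.3275  0.1908] gap 0.204 F [ 0.5  0.1 -3. ] M [-0.1   0.21 -0.04]
```

```bash
python3 -m creep '[[0,0,0,0],[0,0,0,0]]' 0.61 20 | grep gap; python3 -c "
from h import *
diff('.61')"
python3 -m creep '[[0,0,0,0]]' 0.60 20| grep gap; python3 -c "
from h import *
diff('.60')"
python3 -m creep '[[0,0,0,0]]' 0.59 20| grep gap; python3 -c "
from h import *
diff('.59'); info()"
```

```text
finger_gap: 0.202
.61 diff 1.59
finger_gap: 0.208
.60 diff 2.25
finger_gap: 0.206
.59 diff 2.63
t 14.85 pos [ 0.4823 -0.3275  0.1907] gap 0.209 F [ 0.4 -0.5 -1.6] M [-0.03  0.2  -0.02]
```

```bash
python3 -m creep '[[0,0,0,0]]' | grep gap; python3 -c "
from h import *
diff('.59b')"
python3 -m creep '[[0,0,0,0]]' | grep gap
python3 - <<'E'
from h import *
diff('.59c');info()
x=np.load('last.npy'); b=grab('scene')
save(dict(px=x),'w5.png',None,.7); save(b,'s5.png',(80,90,240,260),1.75)
x=cv2.imread('pics/w5.png');y=cv2.imread('pics/s5.png'); h=max(x.shape[0],y.shape[0])
P=lambda i:cv2.copyMakeBorder(i,0,h-i.shape[0],0,0,0)
cv2.imwrite('pics/m6.png',np.hstack([P(x),P(y)]))
E
```

```text
finger_gap: 0.206
.59b diff 1.7
finger_gap: 0.206
.59c diff 1.58
t 15.12 pos [ 0.4823 -0.3275  0.1908] gap 0.211 F [-0.2  0.7 -2. ] M [-0.05  0.15  0.04]
```

View pics/m6.png

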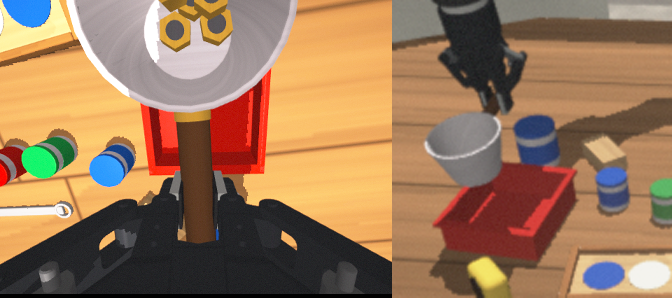

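```bash
python3 -m creep '[[0,0,0,0]]' 0.58 20 | grep gap; python3 -c "
from h import *
diff('.58')"
python3 -m creep '[[0,0,0,0]]' 0.57 20| grep gap; python3 -c "
from h import *
diff('.57')"
python3 -m creep '[[0,0,0,0]]' 0.56 20| grep gap; python3 -c "
from h import *
diff('.56'); info()"
```

```text
finger_gap: 0.215
.58 diff 16.79
finger_gap: 0.218
.57 diff 3.32
finger_gap: 0.221
.56 diff 7.41
t 15.57 pos [ 0.4824 -0.3275  0.1908] gap 0.221 F [ 0.7 -0.2 -2.7] M [-0.1   0.06 -0.02]
```

```bash
python3 -m creep '[[0,0,0,0],[0,0,0,0]]' 1 30 | grep gap
python3 - <<'E'
from h import *
info()
diff('x');x=np.load('last.npy'); b=grab('scene')
save(dict(px=x),'w6.png',None,.7); save(b,'s6.png',(80,90,240,260),1.75)
x=cv2.imread('pics/w6.png');y=cv2.imread('pics/s6.png'); h=max(x.shape[0],y.shape[0])
P=lambda i:cv2.copyMakeBorder(i,0,h-i.shape[0],0,0,0)
cv2.imwrite('pics/m7.png',np.hstack([P(x),P(y)]))
E
```

```text
finger_gap: 0.223
t 15.73 pos [ 0.4823 -0.3275  0.1908] gap 0.223 F [-0.  -0.3 -3.4] M [-0.05  0.22  0.  ]
x diff 21.05
```

View pics/m7.png

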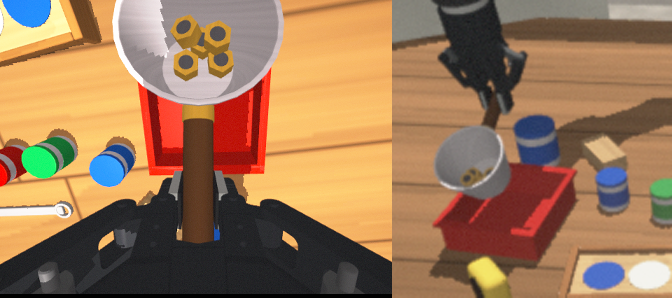

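```bash
python3 -m creep '[[-12,0,2,0],[-12,0,2,0]]' 0.57 20 | grep gap; python3 -c "
from h import *
diff('.57')"
python3 -m creep '[[0,0,0,0]]' 0.56 20| grep gap; python3 -c "
from h import *
diff('.56')"
python3 -m creep '[[0,0,0,0]]' 0.55 20| grep gap; python3 -c "
from h import *
diff('.55'); info()"
python3 -m creep '[[0,0,0,0]]' 0.55 20| grep gap; python3 -c "
from h import *
diff('.55'); info()"
```

```text
finger_gap: 0.223
.57 diff 19.68
finger_gap: 0.221
.56 diff 4.39
finger_gap: 0.227
.55 diff 5.62
t 16.32 pos [ 0.4936 -0.3311  0.1898] gap 0.225 F [ 0.4 -1.1 -2.9] M [-0.13  0.01  0.03]
finger_gap: 0.225
.55 diff 14.31
t 16.45 pos [ 0.4936 -0.3311  0.1898] gap 0.229 F [-0.1  0.1 -2.5] M [-0.08  0.13 -0.05]
```

```bash
python3 -m creep '[[0,0,0,0]]' 0.54 20| grep gap; python3 -c "
from h import *
diff('.54')"
python3 -m creep '[[0,0,0,0],[0,0,0,0]]' 0.53 20| grep gap; python3 -c "
from h import *
diff('.53'); info()"
python3 -m creep '[[0,0,0,0]]' 0.7 20| grep gap
python3 - <<'E'
from h import *
diff('x');info();x=np.load('last.npy'); b=grab('scene')
save(dict(px=x),'w7.png',None,.7); save(b,'s7.png',(80,90,240,260),1.75)
x=cv2.imread('pics/w7.png');y=cv2.imread('pics/s7.png'); h=max(x.shape[0],y.shape[0])
P=lambda i:cv2.copyMakeBorder(i,0,h-i.shape[0],0,0,0)
cv2.imwrite('pics/m8.png',np.hstack([P(x),P(y)]))
E
```

```text
finger_gap: 0.227
.54 diff 15.1
finger_gap: 0.238
.53 diff 20.59
t 16.8 pos [ 0.4943 -0.3312  0.1902] gap 0.238 F [-0.7  0.1 -0. ] M [-0.04 -0.06 -0.03]
finger_gap: 0.152
x diff 2.62
t 16.93 pos [ 0.4941 -0.3312  0.19  ] gap 0.151 F [ 0.5 -0.3 -0.4] M [-0.05 -0.06  0.03]
```

View pics/m8.png

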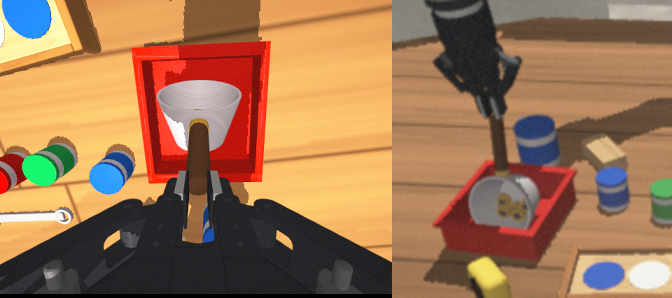

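The cup slid out of the jaws: it now lies on its side in the bin with the handle upright between the fingers, nuts still inside. I'll open, go down and take the handle again.

```bash
python3 -m creep '[[0,0,0,0],[0,12,0,0],[0,30,0,0],[0,42,0,0],[0,45,0,0]]' 0.2 20; python3 -m creep '[[0,0,0,0],[0,0,0,0],[0,0,0,0],[0,0,0,0]]' 1 60;  python3 - <<'E'
from h import *
diff('x');info();x=np.load('last.npy'); b=grab('scene')
save(dict(px=x),'w8.png',None,.7); save(b,'s8.png',(80,90,240,260),1.75)
x=cv2.imread('pics/w8.png');y=cv2.imread('pics/s8.png'); h=max(x.shape[0],y.shape[0])
P=lambda i:cv2.copyMakeBorder(i,0,h-i.shape[0],0,0,0)
cv2.imwrite('pics/m9.png',np.hstack([P(x),P(y)]))
E
```

```text
time: 17.4
ee_pos: [0.4888, -0.3281, 0.142]
ee_rot: [[-0.987, -0.076, -0.139], [0.135, 0.055, -0.989], [0.083, -0.996, -0.044]]
force: [-0.1, -0.2, -0.4]
finger_gap: 0.4
time: 17.73
ee_pos: [0.4908, -0.3289, 0.1453]
ee_rot: [[-0.988, -0.071, -0.14], [0.136, 0.053, -0.989], [0.078, -0.996, -0.042]]
force: [-0.3, -0.1, -3.5]
finger_gap: 0.217
x diff 31.03
t 17.78 pos [ 0.4908 -0.3289  0.1452] gap 0.216 F [-0.2  0.3 -2.7] M [-0.1  -0.06  0.03]
```

View pics/m9.png

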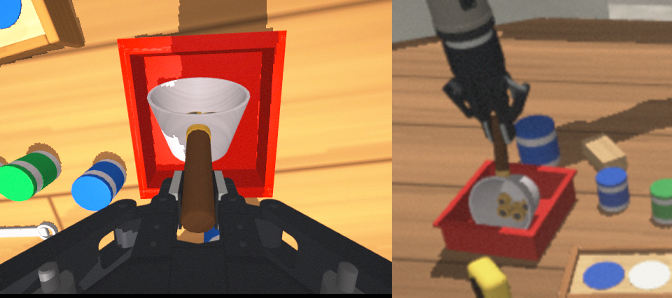

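The handle is held again: the cup lies at about 75° with the mouth toward +x, and its rim is about 25 mm from the far wall. I'll lift it, shift it back 35 mm, set the rim on the floor and roll it over.

```bash
python3 -m creep '[[0,-8,0,0],[0,-18,0,0],[8,-25,0,0],[18,-25,0,0],[28,-25,0,0],[35,-20,0,0],[35,-10,0,0],[35,-3,0,0],[35,2,0,0],[35,3,0,0],[35,3,0,0]]' 1 60
python3 - <<'E'
from h import *
info()
E
```

```text
time: 18.75
ee_pos: [0.4556, -0.3236, 0.1442]
ee_rot: [[-0.988, -0.073, -0.139], [0.136, 0.054, -0.989], [0.08, -0.996, -0.043]]
force: [-2.1, 1.4, 2.4]
finger_gap: 0.219
t 18.75 pos [ 0.4556 -0.3236  0.1442] gap 0.219 F [-2.1  1.4  2.4] M [-0.    0.68  0.03]
```

```bash
python3 -m creep '[[-7,-1,0,0],[-14,-3,0,0],[-21,-5,0,0],[-28,-8,0,0]]' 0.66 20; python3 -m creep '[[-8,-2,0,0],[-15,-4,0,0],[-22,-5,0,0],[-29,-6,0,0]]'
python3 - <<'E'
from h import *
info(); diff('x'); a=grab('wrist'); save(a,'w9.png',None,.7)
b=grab('scene'); save(b,'s9.png',(80,90,240,260),1.75)
x=cv2.imread('pics/w9.png');y=cv2.imread('pics/s9.png'); h=max(x.shape[0],y.shape[0])
P=lambda i:cv2.copyMakeBorder(i,0,h-i.shape[0],0,0,0)
cv2.imwrite('pics/m10.png',np.hstack([P(x),P(y)]))
E
```

```text
time: 19.08
ee_pos: [0.4844, -0.3281, 0.1505]
ee_rot: [[-0.988, -0.073, -0.139], [0.136, 0.053, -0.989], [0.079, -0.996, -0.043]]
force: [1.1, 0.3, -2.8]
finger_gap: 0.218
time: 19.42
ee_pos: [0.5139, -0.3323, 0.1537]
ee_rot: [[-0.988, -0.072, -0.139], [0.136, 0.054, -0.989], [0.079, -0.996, -0.043]]
force: [-0.7, -0.1, -1.9]
finger_gap: 0.219
t 19.42 pos [ 0.5139 -0.3323  0.1537] gap 0.219 F [-0.7 -0.1 -1.9] M [-0.12 -0.06 -0.01]
x diff 28.18
```

```bash
python3 -m creep '[[5,-6,0,0],[20,-6,0,0],[36,-6,0,0],[50,-6,0,0],[57,-4,0,0],[57,4,0,0],[57,10,0,0],[57,10,0,0]]' 1 40; python3 -c "
from h import *
info()";  python3 -m creep '[[0,3,0,0],[0,6,0,0],[0,6,0,0]]'|grep -E 'pos|force';python3 -m creep '[[0,3,0,0],[0,6,0,0],[0,6,0,0]]'|grep -E 'pos|force'; python3 -c "
from h import *
info()"
```

```text
time: 20.23
ee_pos: [0.4572, -0.3242, 0.148]
ee_rot: [[-0.988, -0.07, -0.139], [0.135, 0.053, -0.989], [0.077, -0.996, -0.043]]
force: [3.6, -1.6, -2.6]
finger_gap: 0.219
t 20.23 pos [ 0.4572 -0.3242  0.148 ] gap 0.219 F [ 3.6 -1.6 -2.6] M [-0.54 -1.44  0.09]
ee_pos: [0.4577, -0.3242, 0.1466]
force: [-6.8, 2.7, 30.5]
ee_pos: [0.4584, -0.3242, 0.1446]
force: [-14.0, 5.4, 60.8]
t 20.73 pos [ 0.4584 -0.3242  0.1446] gap 0.22 F [-14.    5.4  60.8] M [1.82 3.45 0.32]
```

Contact at the same height shows the cup still lies on its side. The bin wall is a better stop for tipping, since a horizontal push there has a long lever. I'll lift a little, push the rim against the far wall with a light grip up to about 100°, and finish on the floor.

```bash
python3 -m creep '[[0,-9,0,0],[0,-18,0,0],[-15,-19,0,0],[-30,-20,0,0],[-45,-22,0,0],[-55,-23,0,0],[-55,-23,0,0]]' 1 40 | grep -E 'pos|force|gap'; python3 -m creep '[[-8,-1,0,0],[-16,-3,0,0],[-16,-3,0,0]]' 1 20| grep -E 'pos|force|gap'; python3 -m creep '[[-8,-2,0,0],[-16,-4,0,0],[-16,-4,0,0]]' | grep -E 'pos|force|gap'; python3 -c "
from h import *
info()"
```

```text
ee_pos: [0.5123, -0.3315, 0.1542]
force: [-0.7, -0.2, -2.8]
finger_gap: 0.218
ee_pos: [0.5285, -0.3344, 0.1571]
force: [0.5, 0.3, -2.6]
finger_gap: 0.218
ee_pos: [0.544, -0.3371, 0.1599]
force: [-2.8, 0.4, -1.8]
finger_gap: 0.219
t 21.82 pos [ 0.544  -0.3371  0.1599] gap 0.219 F [-2.8  0.4 -1.8] M [-0.33  0.73  0.04]
```

```bash
python3 -m creep '[[-8,-1,0,0],[-16,-3,0,0],[-24,-5,0,0]]' | grep -E 'pos|force|gap'; python3 -m creep '[[-8,-1,0,0],[-16,-2,0,0],[-24,-3,0,0]]'| grep -E 'pos|force|gap'; python3 -m creep '[[-8,-1,0,0],[-16,-1,0,0],[-24,-2,0,0],[-24,-2,0,0]]' | grep -E 'pos|force|gap'
python3 - <<'E'
from h import *
info(); a=grab('wrist'); save(a,'w10.png',None,.7)
b=grab('scene'); save(b,'s10.png',(80,90,240,260),1.75)
x=cv2.imread('pics/w10.png');y=cv2.imread('pics/s10.png'); h=max(x.shape[0],y.shape[0])
P=lambda i:cv2.copyMakeBorder(i,0,h-i.shape[0],0,0,0)
cv2.imwrite('pics/m11.png',np.hstack([P(x),P(y)]))
E
```

```text
ee_pos: [0.567, -0.3406, 0.1624]
force: [-5.0, -0.5, -3.8]
finger_gap: 0.217
ee_pos: [0.5917, -0.3439, 0.1636]
force: [-4.8, 0.3, -5.1]
finger_gap: 0.22
ee_pos: [0.6169, -0.3469, 0.1639]
force: [-3.7, -0.6, -3.6]
finger_gap: 0.214
t 22.65 pos [ 0.6169 -0.3469  0.1639] gap 0.214 F [-3.7 -0.6 -3.6] M [-0.14  1.04  0.13]
```

View pics/m11.png

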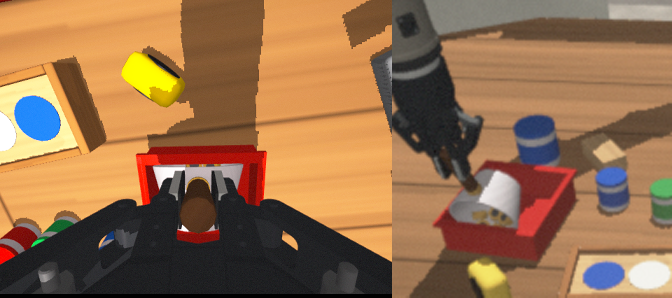

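The cup is now at about 109° with the nuts against the wall. I'll back off with a firm grip, then press the rim on the floor to tip it further.

```bash
python3 -m creep '[[6,0,0,0],[18,1,0,0],[32,3,0,0],[44,4,0,0],[50,4,0,0],[50,4,0,0]]' 1 60| grep -E 'pos|force|gap'; python3 -m creep '[[-3,5,0,0],[-6,10,0,0],[-9,13,0,0],[-9,13,0,0]]' 1 20| grep -E 'pos|force|gap'; python3 -m creep '[[-6,3,0,0],[-12,6,0,0],[-18,10,0,0],[-18,10,0,0]]' | grep -E 'pos|force|gap'; python3 -m creep '[[-6,3,0,0],[-12,7,0,0],[-16,12,0,0],[-16,12,0,0]]' | grep -E 'pos|force|gap'
python3 - <<'E'
from h import *
info()
E
```

```text
ee_pos: [0.5652, -0.3406, 0.1652]
force: [0.7, 0.0, -1.6]
finger_gap: 0.219
ee_pos: [0.5751, -0.341, 0.1508]
force: [-2.5, -0.3, 1.6]
finger_gap: 0.216
ee_pos: [0.5924, -0.3421, 0.1381]
force: [-0.3, -1.7, 2.4]
finger_gap: 0.215
ee_pos: [0.61, -0.3437, 0.1281]
force: [4.0, -0.7, 11.1]
finger_gap: 0.218
t 24.25 pos [ 0.61   -0.3437  0.1281] gap 0.218 F [ 4.  -0.7 11.1] M [ 0.04 -0.22 -0.04]
```

```bash
python3 -m creep '[[3,-8,0,0],[8,-20,0,0],[16,-36,0,0],[24,-44,0,0],[30,-46,0,0],[14,-46,0,0],[30,-46,0,0],[14,-46,0,0],[30,-46,0,0],[30,-30,0,0],[30,-46,0,0],[30,-46,0,0]]' 1 90| grep -E 'pos|force|gap'
python3 - <<'E'
from h import *
info(); a=grab('wrist'); save(a,'w11.png',None,.7)
b=grab('scene'); save(b,'s11.png',(80,90,240,260),1.75)
x=cv2.imread('pics/w11.png');y=cv2.imread('pics/s11.png'); h=max(x.shape[0],y.shape[0])
P=lambda i:cv2.copyMakeBorder(i,0,h-i.shape[0],0,0,0)
cv2.imwrite('pics/m12.png',np.hstack([P(x),P(y)]))
E
```

```text
ee_pos: [0.5788, -0.343, 0.1753]
force: [0.6, 1.0, -0.3]
finger_gap: 0.208
t 25.25 pos [ 0.5788 -0.343   0.1753] gap 0.208 F [ 0.6  1.  -0.3] M [-0.09 -0.35  0.  ]
```

View pics/m12.png

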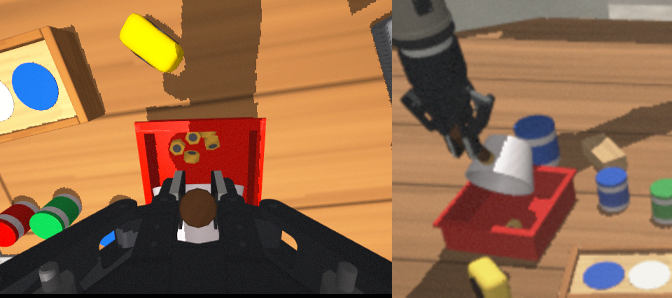

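The nuts are in the bin: they show at (178,147), (193,137), (211,142) and (192,156) in the left picture, and one at (513,224) in the right. The cup is inverted and empty. Now I'll carry it to the mat and let gravity and the mat turn it upright.

```bash
python3 -m creep '[[1,-10,0,0],[2,-25,-1,0],[4,-45,-2,0],[5,-65,-3,0],[7,-80,-4,0],[7,-85,-12,0],[8,-84,-25,-0.01],[10,-83,-45,-0.02],[12,-82,-70,-0.04],[15,-80,-100,-0.06],[18,-79,-130,-0.08],[20,-77,-160,-0.1]]' 1 110| grep -E 'pos|force|gap'; python3 -m creep '[[3,2,-32,-0.01],[6,3,-64,-0.03],[9,5,-96,-0.04],[12,6,-128,-0.06],[15,8,-160,-0.07],[18,9,-192,-0.08],[20,11,-224,-0.1],[23,12,-256,-0.11],[26,14,-288,-0.13],[29,15,-320,-0.14],[32,17,-352,-0.15],[34,18,-380,-0.16]]' | grep -E 'pos|force|gap';  python3 - <<'E'
from h import *
info((.614,.365,.26),np.radians(99.4))
s=arm.read_state(); print(np.round(s['ee_rot'],3).tolist())
E
```

```text
ee_pos: [0.586, -0.1816, 0.2578]
force: [0.6, 0.4, -2.2]
finger_gap: 0.205
ee_pos: [0.5641, 0.1997, 0.2615]
force: [1.2, 0.7, -1.4]
finger_gap: 0.21
t 27.35 pos [0.5641 0.1997 0.2615] gap 0.21 F [ 1.2  0.7 -1.4] M [-0.03 -0.28 -0.02]
tool shift mm [ -70.6    6.4 -157.5]
turn rad -0.035 q7 -2.18
[[-0.989, -0.075, 0.124], [-0.128, 0.053, -0.99], [0.068, -0.996, -0.062]]
```

```bash
python3 -m creep '[[-4,0,-10,-0.01],[-13,1,-30,-0.02],[-26,3,-58,-0.03],[-39,4,-88,-0.03],[-51,5,-114,-0.03],[-61,6,-136,-0.03],[-67,6,-150,-0.03],[-70,6,-157,-0.03],[-70,6,-157,-0.03],[-70,6,-157,-0.03]]' | grep -E 'pos|force|gap';  python3 - <<'E'
from h import *
info((.614,.365,.156),np.radians(99.4))
E
```

```text
ee_pos: [0.6166, 0.3602, 0.261]
force: [-0.1, -0.2, -2.3]
finger_gap: 0.206
t 28.18 pos [0.6166 0.3602 0.261 ] gap 0.206 F [-0.1 -0.2 -2.3] M [-0.11 -0.22  0.07]
tool shift mm [ -5.  105.    1.4]
turn rad -0.009 q7 -2.34
```

```bash
python3 -m creep '[[-1,15,0,0],[-2,40,0,0],[-3,65,0,0],[-4,88,0,0],[-5,100,0,0],[-5,104,0,0],[-5,104,0,0],[-5,104,0,0]]' | grep -E 'pos|force|gap';  python3 -c "
from h import *
info();diff('a')"
python3 -m creep '[[0,0,0,0],[0,0,0,0]]' 0.62 20 | grep gap; python3 -c "
from h import *
info();diff('.62')"
python3 -m creep '[[0,0,0,0]]' 0.59 20 | grep gap; python3 -c "
from h import *
info();diff('.59')"
python3 -m creep '[[0,0,0,0]]' 0.57 20 | grep gap; python3 -c "
from h import *
info();diff('.57')"
```

```text
ee_pos: [0.6156, 0.3666, 0.159]
force: [-0.5, 1.1, -1.3]
finger_gap: 0.212
t 28.85 pos [0.6156 0.3666 0.159 ] gap 0.212 F [-0.5  1.1 -1.3] M [-0.02 -0.27  0.02]
a diff 49.39
finger_gap: 0.21
t 29.07 pos [0.6155 0.367  0.1594] gap 0.21 F [ 0.3  0.8 -1.6] M [-0.05 -0.22  0.02]
.62 diff 2.21
finger_gap: 0.213
t 29.2 pos [0.6152 0.3668 0.1587] gap 0.213 F [ 0.5 -0.3 -2.8] M [-0.1  -0.32  0.04]
.59 diff 2.3
finger_gap: 0.22
t 29.33 pos [0.6151 0.3667 0.1582] gap 0.22 F [-0.2 -0.5 -1.2] M [-0.08 -0.18 -0.02]
.57 diff 2.09
```

```bash
python3 -m creep '[[0,0,0,0]]' 0.565 20 | grep gap; python3 -c "
from h import *
info();diff('.565')"
python3 -m creep '[[0,0,0,0]]' 0.56 20 | grep gap; python3 -c "
from h import *
info();diff('.56')"
python3 -m creep '[[0,0,0,0]]' 0.55 20 | grep gap; python3 -c "
from h import *
info();diff('.55')"
python3 -m creep '[[0,0,0,0]]' 0.545 20 | grep gap; python3 -c "
from h import *
info();diff('.545')"
```

```text
finger_gap: 0.217
t 29.47 pos [0.615  0.3666 0.158 ] gap 0.217 F [-1.  -0.1 -1.5] M [-0.06 -0.28  0.01]
.565 diff 1.87
finger_gap: 0.217
t 29.6 pos [0.615  0.3666 0.1579] gap 0.217 F [ 0.1  0.5 -2. ] M [-0.07 -0.21 -0.02]
.56 diff 1.76
finger_gap: 0.225
t 29.73 pos [0.615  0.3666 0.1579] gap 0.225 F [ 0.1  0.4 -2.4] M [-0.05 -0.26  0.  ]
.55 diff 1.74
finger_gap: 0.227
t 29.87 pos [0.615  0.3667 0.1579] gap 0.227 F [ 0.6  0.3 -2.3] M [-0.02 -0.24 -0.  ]
.545 diff 1.76
```

```bash
sed -i 's/\[:150\]//g' h.py; python3 -m creep '[[0,0,0,0]]' 0.54 20 | grep gap; python3 -c "
from h import *
info();diff('.54')"
python3 -m creep '[[0,0,0,0]]' 0.535 20 | grep gap; python3 -c "
from h import *
info();diff('.535')"
python3 -m creep '[[0,0,0,0]]' 0.53 20 | grep gap; python3 -c "
from h import *
info();diff('.53')"
python3 -m creep '[[0,0,0,0]]' 0.525 20 | grep gap; python3 -c "
from h import *
info();diff('.525')"
```

```text
finger_gap: 0.229
t 30.0 pos [0.6149 0.3667 0.1579] gap 0.229 F [ 0.1 -0.1 -2.3] M [-0.09 -0.21  0.01]
.54 diff 2.57
finger_gap: 0.236
t 30.13 pos [0.6148 0.3666 0.1579] gap 0.236 F [ 0.3  0.  -2.1] M [-0.03 -0.05 -0.03]
.535 diff 6.12
finger_gap: 0.236
t 30.27 pos [0.615  0.3668 0.1581] gap 0.236 F [-0.2  0.2  0.4] M [-0.09 -0.07 -0.02]
.53 diff 7.35
finger_gap: 0.237
t 30.4 pos [0.6152 0.3669 0.1583] gap 0.237 F [-0.7  0.7 -0.9] M [-0.08 -0.05 -0.01]
.525 diff 3.75
```

```bash
python3 -m creep '[[0,0,0,0],[0,0,0,0]]' 1 20 | grep gap
python3 - <<'E'
from h import *
info(); a=grab('wrist'); save(a,'w12.png',None,.7)
b=grab('scene'); save(b,'s12.png',(340,130,500,300),1.75)
x=cv2.imread('pics/w12.png');y=cv2.imread('pics/s12.png'); h=max(x.shape[0],y.shape[0])
P=lambda i:cv2.copyMakeBorder(i,0,h-i.shape[0],0,0,0)
cv2.imwrite('pics/m13.png',np.hstack([P(x),P(y)]))
E
```

```text
finger_gap: 0.207
t 30.62 pos [0.6151 0.3669 0.1584] gap 0.207 F [-0.4  0.   1.1] M [-0.08  0.15  0.01]
```

View pics/m13.png

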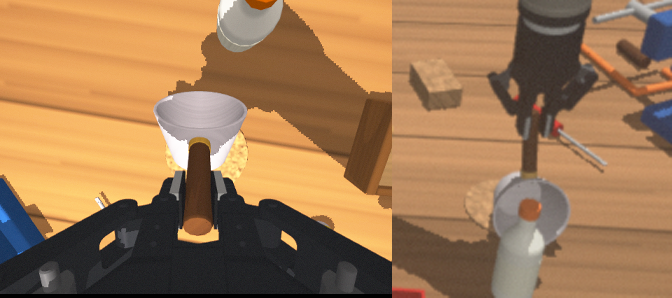

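The cup hangs at about 80°, empty, with its foot over the mat. Now I'll press and draw back so that it rolls onto its foot.

```bash
python3 -m creep '[[5,3,0,0],[10,7,0,0],[14,9,0,0],[14,9,0,0]]' 1 20| grep -E 'pos|force|gap'; python3 -m creep '[[10,2,0,0],[20,4,0,0],[30,6,0,0],[40,9,0,0],[40,9,0,0]]' | grep -E 'pos|force|gap';python3 -m creep '[[10,4,0,0],[20,9,0,0],[30,14,0,0],[38,19,0,0],[38,19,0,0]]' | grep -E 'pos|force|gap'; python3 -c "
from h import *
info()"
```

```text
ee_pos: [0.5996, 0.3648, 0.1496]
force: [0.2, 0.7, -0.7]
finger_gap: -0.001
ee_pos: [0.5583, 0.3589, 0.1425]
force: [-0.6, 0.2, -1.0]
finger_gap: -0.001
ee_pos: [0.52, 0.3541, 0.1259]
force: [0.8, -0.7, -0.3]
finger_gap: 0.005
t 31.88 pos [0.52   0.3541 0.1259] gap 0.005 F [ 0.8 -0.7 -0.3] M [-0.02 -0.09 -0.02]
```

The handle slipped out of the fingertips. I'll rise, open and use the last picture as a composite.

```bash
python3 -m creep '[[0,-20,0,0],[0,-50,0,0],[10,-90,0,0],[30,-125,0,0],[50,-150,0,0],[60,-150,0,0],[60,-150,0,0]]' | grep -E 'pos|force|gap';  python3 -m creep '[[0,0,0,0],[0,0,0,0],[0,0,0,0],[0,0,0,0]]' -1 20|grep -E 'pos|force|gap'
python3 - <<'E'
from h import *
import pickle
info()
fr={n:grab(n) for n in('wrist','top','scene')}; pickle.dump(fr,open('fr.pkl','wb'))
W=cv2.resize(fr['wrist']['px'],(400,300)); 
T=cv2.resize(fr['top']['px'][120:240,90:250],(400,300),interpolation=cv2.INTER_CUBIC)
S=cv2.resize(fr['scene']['px'][150:300,340:540],(400,300),interpolation=cv2.INTER_CUBIC)
B=cv2.resize(fr['top']['px'][155:255,370:503],(400,300),interpolation=cv2.INTER_CUBIC)
cv2.imwrite('pics/last.png',np.vstack([np.hstack([W,T]),np.hstack([S,B])])[:,:,::-1])
E
```

```text
ee_pos: [0.4725, 0.3384, 0.2824]
force: [-0.2, -0.2, -0.1]
finger_gap: 0.002
ee_pos: [0.4737, 0.337, 0.2788]
force: [-0.7, 0.0, -0.4]
finger_gap: 0.561
t 32.8 pos [0.4737 0.337  0.2788] gap 0.561 F [-0.7  0.  -0.4] M [-0.1  -0.08  0.03]
```

View pics/last.png

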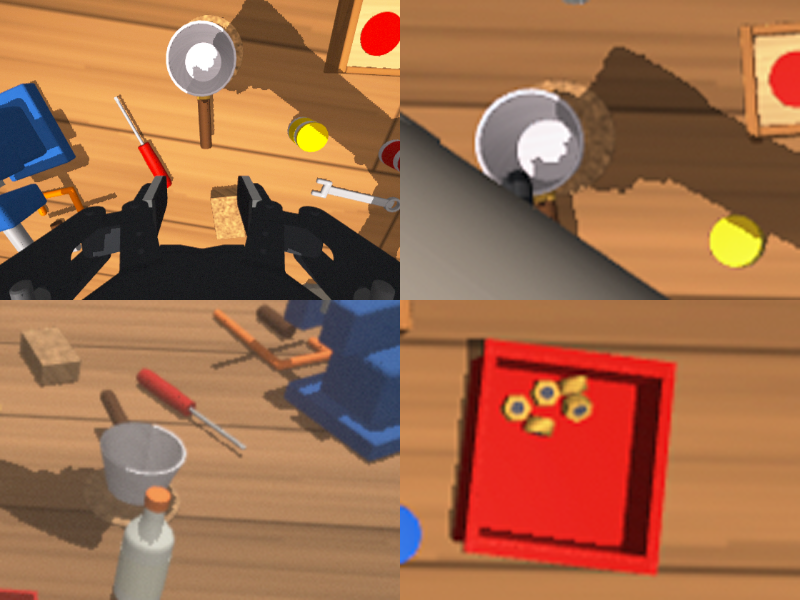

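The cup dropped back upright onto the mat, and all five nuts lie in the bin. In the composite the cup rim centre is at (202,58) in the wrist panel and (528,142) in the top panel. Checking how well it is centred.

Run:
```python
from h import *
import pickle
fr=pickle.load(open('fr.pkl','rb'))
w=fr['wrist'];t=fr['top']
print('rim',ray(w,202*1.4,58*1.4,.07).round(4),ray(t,90+128*.4,120+142*.4,.07).round(4))
for u,v in((206,95),(206,147)): print('handle',ray(w,u*1.4,v*1.4,.05).round(4))
# mat edge seen in wrist / top
for u,v in((243,50),(205,17),(241,65)): print('matedge w',ray(w,u*1.4,v*1.4,.004).round(3))
for u,v in((211,145),(170,185),(150,80)): print('matedge t',ray(t,90+u*.4,120+v*.4,.004).round(3))
print(np.round(arm.read_state()['joints'],2))
```

```text
rim [0.5667 0.3643 0.07  ] [0.561  0.3658 0.07  ]
handle [0.5138 0.351  0.05  ]
handle [0.4264 0.3374 0.05  ]
matedge w [0.593 0.302 0.004]
matedge w [0.633 0.373 0.004]
matedge w [0.569 0.3   0.004]
matedge t [0.569 0.303 0.004]
matedge t [0.527 0.343 0.004]
matedge t [0.635 0.368 0.004]
[ 0.07  0.48 -1.01  1.66  0.33  1.24 -2.43]
```

The cup is 12 mm off the mat centre, fully on the mat. I'll take it by the handle once more and shift it to the middle.

Run:
```python
from h import *
info((.4646,.346,.09),np.radians(98.8)); info((.4646,.346,.032))
```

```text
t 32.95 pos [0.4733 0.3374 0.2795] gap 0.819 F [0.  0.4 0.1] M [-0.09 -0.12 -0.02]
tool shift mm [ -4.8 189.8   2.2]
turn rad -0.0 q7 -2.43
t 32.95 pos [0.4733 0.3374 0.2795] gap 0.819 F [0.  0.4 0.1] M [-0.09 -0.12 -0.02]
tool shift mm [ -8.5 247.5   5.9]
```

```bash
python3 -m creep '[[-1,25,0,0],[-2,60,0,0],[-3,100,0,0],[-4,140,1,0],[-5,175,2,0],[-6,200,3,0],[-7,220,4,0],[-8,235,5,0],[-8,247,6,0],[-8,247,6,0],[-8,247,6,0]]' -1 | grep -E 'pos|force|gap'; python3 -m creep '[[0,0,0,0],[0,0,0,0],[0,0,0,0],[0,0,0,0],[0,0,0,0],[0,0,0,0],[0,0,0,0]]' 1 60 | grep -E 'pos|force|gap'; python3 -m creep '[[0,-3,0,0],[0,-6,0,0],[0,-10,0,0],[-4,-10,0,0],[-8,-10,1,0],[-11,-10,2,0],[-11,-10,2,0],[-11,-10,2,0]]' | grep -E 'pos|force|gap'
python3 - <<'E'
from h import *
info()
fr={n:grab(n) for n in('wrist','top')}; w=fr['wrist']; hs=cv2.cvtColor(w['px'],cv2.COLOR_RGB2HSV)
g=((hs[:,:,1]<50)&(hs[:,:,2]>60)).astype(np.uint8)*255
cs=sorted(cv2.findContours(g,0,1)[0],key=cv2.contourArea)[-2:]
for c in cs: print(cv2.contourArea(c),cv2.boundingRect(c))
E
```

```text
ee_pos: [0.4644, 0.3461, 0.0334]
force: [-0.1, -0.2, -0.2]
finger_gap: 1.0
ee_pos: [0.4644, 0.346, 0.0335]
force: [-0.0, 0.2, 1.8]
finger_gap: 0.212
ee_pos: [0.4764, 0.3447, 0.042]
force: [0.0, 0.7, -1.8]
finger_gap: 0.217
t 35.12 pos [0.4764 0.3447 0.042 ] gap 0.217 F [ 0.   0.7 -1.8] M [-0.06  0.06  0.02]
1572.0 (0, 180, 103, 136)
46761.5 (97, 0, 351, 178)
```

```bash
python3 -m creep '[[0,3,0,0],[0,6,0,0],[0,8,0,0],[0,9,0,0],[0,9,0,0]]' | grep -E 'pos|force|gap'; python3 -m creep '[[0,0,0,0],[0,0,0,0],[0,0,0,0],[0,0,0,0],[0,0,0,0],[0,0,0,0]]' -1 20 | grep -E 'pos|force|gap'; python3 -m creep '[[0,-10,0,0],[0,-25,0,0],[0,-50,0,0],[0,-80,0,0],[0,-115,0,0],[0,-150,0,0],[0,-180,0,0],[0,-200,0,0],[0,-200,0,0],[0,-200,0,0]]' | grep -E 'pos|force|gap'
python3 - <<'E'
from h import *
import pickle
info()
fr={n:grab(n) for n in('wrist','top','scene')}; pickle.dump(fr,open('fr2.pkl','wb'))
w=fr['wrist']; hs=cv2.cvtColor(w['px'],cv2.COLOR_RGB2HSV)
g=((hs[:,:,1]<50)&(hs[:,:,2]>60)).astype(np.uint8)*255; g[260:]=0
for c in sorted(cv2.findContours(g,0,1)[0],key=cv2.contourArea)[-3:]:
    e=cv2.fitEllipse(c); print(cv2.contourArea(c),cv2.boundingRect(c),e, ray(w,*e[0],.07).round(4), 'rad mm',np.array(e[1])/2/w['F']*(w['P'][2]-.07)*1000)
E
```

```text
ee_pos: [0.4748, 0.3456, 0.0334]
force: [-3.1, -1.5, 3.9]
finger_gap: 0.208
ee_pos: [0.4756, 0.3455, 0.0334]
force: [0.8, 1.1, -0.3]
finger_gap: 0.999
ee_pos: [0.4904, 0.3354, 0.235]
force: [-0.1, -0.0, -0.1]
finger_gap: 1.001
t 36.97 pos [0.4904 0.3354 0.235 ] gap 1.001 F [-0.1 -0.  -0.1] M [-0.14 -0.05 -0.03]
105.0 (548, 225, 12, 30) ((554.988525390625, 239.3568115234375), (12.569965362548828, 25.131561279296875), 7.79094123840332) [0.4756 0.0661 0.07  ] rad mm [ 6.15943166 12.3147622 ]
299.0 (143, 154, 46, 72) ((162.22694396972656, 184.1858673095703), (4.058729648590088, 150.04246520996094), 148.7869415283203) [0.466  0.4689 0.07  ] rad mm [ 1.98882552 73.52258217]
10369.5 (223, 26, 112, 120) ((278.57147216796875, 85.26304626464844), (110.899658203125, 119.0860595703125), 179.44288635253906) [0.5779 0.3632 0.07  ] rad mm [54.34214389 58.35357736]
```

The cup sits within about 5 mm of the mat centre. Next I'll remove the 5° lean: the outer reach limit at azimuth −36° should push the tool the opposite way.

```bash
python3 -m creep '[[0,-5,25,0],[-1,-12,62,0],[-1,-19,100,0],[-2,-27,138,0],[-2,-34,176,0],[-3,-41,214,0],[-3,-48,252,0],[-4,-55,290,0],[-4,-62,328,0],[-5,-70,366,0],[-5,-77,404,0],[-6,-84,442,0]]'|grep pos; python3 -m creep '[[0,-7,38,0],[-1,-14,76,0],[-2,-21,114,0],[-2,-28,152,0],[-3,-35,190,0],[-3,-42,228,0],[-4,-48,260,0],[-4,-54,290,0],[-5,-58,315,0],[-5,-60,330,0],[-5,-60,335,0],[-5,-60,335,0]]'|grep pos
python3 - <<'E'
from h import *
info((.74,-.54,.35)); s=arm.read_state(); print(np.round(s['ee_rot'],3).tolist(),np.round(s['joints'],2))
E
```

```text
ee_pos: [0.5668, -0.1068, 0.287]
ee_pos: [0.6262, -0.4387, 0.3239]
t 39.12 pos [ 0.6262 -0.4387  0.3239] gap 1.0 F [ 0.2 -0.2 -0.7] M [-0.04 -0.06  0.01]
tool shift mm [-95.2 -39.9 115. ]
[[-0.986, -0.074, 0.147], [-0.151, 0.055, -0.987], [0.065, -0.996, -0.065]] [ 0.92  0.75 -0.81  1.04  0.48  1.62 -1.17]
```

```bash
python3 -m creep '[[-20,-8,24,0],[-45,-18,54,0],[-70,-28,84,0],[-95,-38,115,0],[-115,-46,140,0],[-130,-52,157,0],[-130,-52,157,0]]'|grep -E 'pos|rot'; python3 -m creep '[[-16,-6,20,0],[-32,-12,40,0],[-32,-12,40,0]]'|grep -E 'pos|rot'
python3 - <<'E'
from h import *
s=arm.read_state(); print(np.round(s['joints'],2),np.hypot(*s['ee_pos'][:2]))
E
```

```text
ee_pos: [0.7272, -0.5494, 0.3285]
ee_rot: [[-0.986, -0.085, 0.14], [-0.143, 0.021, -0.99], [0.081, -0.996, -0.033]]
ee_pos: [0.7404, -0.5503, 0.331]
ee_rot: [[-0.987, -0.029, 0.155], [-0.156, 0.025, -0.987], [0.025, -0.999, -0.029]]
[ 0.68  1.09 -0.84  0.24  0.76  1.91 -0.93] 0.9225365000080437
```

```bash
python3 -m creep '[[-8,-3,10,0],[-8,-3,10,0]]'|grep -E 'pos|rot'; python3 -m creep '[[-5,-2,6,0],[-5,-2,6,0]]'|grep -E 'pos|rot'
```

```text
ee_pos: [0.7411, -0.5537, 0.3301]
ee_rot: [[-0.988, -0.024, 0.154], [-0.155, 0.019, -0.988], [0.02, -1.0, -0.023]]
ee_pos: [0.7415, -0.5559, 0.3299]
ee_rot: [[-0.988, -0.021, 0.153], [-0.154, 0.015, -0.988], [0.018, -1.0, -0.018]]
```

```bash
python3 -m creep '[[-8,-2,8,0],[-12,-2,10,0],[-12,-2,10,0]]'|grep -E 'pos|rot'; python3 -m creep '[[-12,0,6,0],[-12,0,6,0]]'|grep -E 'pos|rot'
```

```text
ee_pos: [0.7456, -0.557, 0.327]
ee_rot: [[-0.988, -0.014, 0.153], [-0.153, 0.009, -0.988], [0.012, -1.0, -0.011]]
ee_pos: [0.7512, -0.5557, 0.3231]
ee_rot: [[-0.988, -0.008, 0.153], [-0.154, 0.004, -0.988], [0.007, -1.0, -0.005]]
```

Lean is now down to about 0.5°. Now the tins, starting with a fresh measurement in case something was knocked.

```bash
cat > tins.py <<'E'
from h import *
Y=((22,150,100),(34,255,255));R=((0,180,80),(6,255,255));G=((50,100,50),(80,255,255));B=((100,150,60),(125,255,255));W=((0,0,200),(180,40,255))
def find(f,col,z,zmin=15,zmax=40,lo=18):
    hsv=cv2.cvtColor(np.ascontiguousarray(f['px'][:,:,::-1]),cv2.COLOR_BGR2HSV); out=[]
    for c in cv2.findContours(cv2.inRange(hsv,*col),0,1)[0]:
        if cv2.contourArea(c)<60: continue
        M=cv2.moments(c);u,v=M['m10']/M['m00'],M['m01']/M['m00']; X=ray(f,u,v,z); a=np.sqrt(cv2.contourArea(c)/np.pi)/f['F']*np.linalg.norm(X-f['P'])*1000
        out.append((X.round(4),round(a,1),(round(u),round(v))))
    return out
if __name__=='__main__':
    f=grab('top')
    for n,c in dict(Y=Y,R=R,G=G,B=B).items():
        for X,a,p in find(f,c,.055):
            if 15<a<40: print(n,X[:2],'r',a,p)
E
python3 tins.py
```

```text
Y [0.4903 0.2035] r 25.5 (209, 208)
Y [0.6393 0.0482] r 27.7 (274, 150)
Y [ 0.6846 -0.2964] r 28.2 (412, 136)
R [0.3595 0.4157] r 28.5 (118, 260)
R [ 0.459  -0.0099] r 24.5 (296, 223)
R [0.6334 0.1105] r 26.9 (249, 151)
G [ 0.4647 -0.0882] r 24.7 (328, 222)
G [ 0.646  -0.0147] r 26.6 (300, 148)
B [ 0.326 -0.351] r 36.9 (434, 281)
B [ 0.4398 -0.1797] r 25.7 (365, 233)
B [ 0.6579 -0.14  ] r 26.6 (350, 144)
```

The yellow tin was knocked to (0.490, 0.204); the others stand where they were. Blue first.

```bash
python3 -m creep '[[12,6,-20,0.1],[30,16,-55,0.22],[50,26,-90,0.34],[70,38,-126,0.46],[90,50,-162,0.58],[110,61,-196,0.7],[130,72,-232,0.82],[150,83,-268,0.94],[170,94,-303,1.06],[190,104,-336,1.18],[208,115,-368,1.3],[222,123,-394,1.4]]' -1|grep -E 'pos|rot'
python3 - <<'E'
from h import *
info((.4398,-.181,.16),np.radians(5.6));s=arm.read_state(); print(np.round(s['joints'],2),np.round(s['ee_rot'],3).tolist())
E
```

```text
ee_pos: [0.4824, -0.2193, 0.2073]
ee_rot: [[-0.347, -0.012, -0.938], [0.938, 0.012, -0.347], [0.015, -1.0, 0.007]]
t 41.75 pos [ 0.4824 -0.2193  0.2073] gap 0.999 F [ 2.2  3.1 -2.2] M [ 0.12 -0.07 -0.08]
tool shift mm [50.  48.3 26.3]
turn rad 0.256 q7 -2.96
[ 1.21  0.54 -1.19  1.86  0.54  1.14 -2.96] [[-0.347, -0.012, -0.938], [0.938, 0.012, -0.347], [0.015, -1.0, 0.007]]
```

```bash
python3 -m creep '[[0,0,0,-0.12],[0,0,0,-0.24],[0,0,0,-0.36],[0,0,0,-0.48],[0,0,0,-0.6],[0,0,0,-0.72],[0,0,0,-0.84],[0,0,0,-0.96],[0,0,0,-1.08],[0,0,0,-1.2],[0,0,0,-1.32],[0,0,0,-1.44]]' |grep -E 'pos'; python3 -m creep '[[0,0,0,-0.12],[0,0,0,-0.24],[0,0,0,-0.36],[0,0,0,-0.48],[0,0,0,-0.6],[0,0,0,-0.72],[0,0,0,-0.84],[0,0,0,-0.96],[0,0,0,-1.08],[0,0,0,-1.2],[0,0,0,-1.32],[0,0,0,-1.44]]' |grep -E 'pos'
python3 - <<'E'
from h import *
info((.4398,-.181,.16),np.radians(5.6));s=arm.read_state(); print(np.round(s['joints'],2),np.round(s['ee_rot'],3).tolist())
E
```

```text
ee_pos: [0.4843, -0.2212, 0.2098]
ee_pos: [0.4843, -0.2212, 0.2098]
t 43.75 pos [ 0.4843 -0.2212  0.2098] gap 1.005 F [-0.6  0.9  0.1] M [ 0.04 -0.05 -0.  ]
tool shift mm [-44.1  50.6 -39.7]
turn rad 0.002 q7 -0.21
[ 1.3   0.68 -1.39  1.85  0.7   1.25 -0.21] [[0.099, -0.012, 0.995], [-0.995, 0.005, 0.099], [-0.006, -1.0, -0.011]]
```

```bash
python3 -m creep '[[-10,8,-9,0],[-24,24,-22,0],[-36,45,-33,0],[-43,75,-39,0],[-44,105,-40,0],[-44,135,-40,0],[-45,160,-40,0],[-46,178,-41,0],[-46,187,-41,0],[-46,187,-41,0],[-46,187,-41,0]]' |grep -E 'pos|rot|force'
python3 - <<'E'
from h import *
info((.4398,-.181,.022),np.radians(5.6));s=arm.read_state(); print(np.round(s['joints'],2))
E
```

```text
ee_pos: [0.4388, -0.1787, 0.0244]
ee_rot: [[0.096, -0.009, 0.995], [-0.995, 0.003, 0.096], [-0.004, -1.0, -0.009]]
force: [0.6, -0.3, 0.4]
t 44.67 pos [ 0.4388 -0.1787  0.0244] gap 0.999 F [ 0.6 -0.3  0.4] M [-0.    0.   -0.05]
tool shift mm [2.4 2.4 0.8]
turn rad -0.002 q7 -0.5
[ 1.14  0.81 -1.15  2.12  0.98  0.92 -0.5 ]
```

```bash
python3 -m creep '[[2,1,0,0],[2,1,0,0],[2,1,0,0],[2,1,0,0],[2,1,0,0],[2,1,0,0],[2,1,0,0]]' 1 40|grep -E 'pos|gap'; python3 -m creep '[[0,-10,0,0],[0,-30,0,0],[0,-55,0,0],[0,-80,0,0],[0,-100,0,0],[0,-100,0,0]]' |grep -E 'pos|rot|gap'
python3 - <<'E'
from h import *
info((.6613,-.143,.11),np.radians(5.6))
E
```

```text
ee_pos: [0.44, -0.1809, 0.0243]
finger_gap: 0.579
ee_pos: [0.4423, -0.1807, 0.1274]
ee_rot: [[0.097, -0.002, 0.995], [-0.995, 0.001, 0.097], [-0.001, -1.0, -0.002]]
finger_gap: 0.575
t 45.75 pos [ 0.4423 -0.1807  0.1274] gap 0.575 F [-0.3 -0.1 -2. ] M [ 0.   -0.08 -0.04]
tool shift mm [-16.1  16.9 221.6]
turn rad -0.0 q7 -0.35
```

```bash
python3 -m creep '[[-1,-2,12,0],[-3,-2,36,0],[-5,0,66,0],[-8,3,100,0],[-10,6,134,0],[-12,9,164,0],[-14,12,190,0],[-15,14,208,0],[-16,15,218,0],[-16,15,222,0],[-16,15,222,0],[-16,15,222,0]]' |grep -E 'pos|rot'
python3 - <<'E'
from h import *
info((.6613,-.143,.066),np.radians(5.6));s=arm.read_state(); print(np.round(s['joints'],2))
E
```

```text
ee_pos: [0.6583, -0.1435, 0.1065]
ee_rot: [[0.097, -0.009, 0.995], [-0.995, 0.003, 0.097], [-0.004, -1.0, -0.008]]
t 46.75 pos [ 0.6583 -0.1435  0.1065] gap 0.577 F [ 0.3  0.1 -2. ] M [0.   0.04 0.02]
tool shift mm [-0.  40.5  3.3]
turn rad -0.0 q7 -0.39
[ 0.82  0.91 -1.13  1.6   0.86  1.22 -0.39]
```

```bash
python3 -m creep '[[0,8,3,0],[0,18,3,0],[0,27,3,0],[0,34,3,0],[0,39,3,0],[0,42,3,0],[0,42,3,0]]' |grep -E 'pos|rot|force'
python3 - <<'E'
from h import *
info((.6613,-.143,.065))
E
```

```text
ee_pos: [0.6617, -0.1427, 0.0647]
ee_rot: [[0.097, -0.008, 0.995], [-0.995, 0.003, 0.098], [-0.004, -1.0, -0.008]]
force: [0.3, -0.5, -1.0]
t 47.33 pos [ 0.6617 -0.1427  0.0647] gap 0.577 F [ 0.3 -0.5 -1. ] M [ 0.   -0.06  0.05]
tool shift mm [ 0.3 -0.3 -0.5]
```

```bash
python3 -m creep '[[0,1,0,0],[0,1,0,0]]' |grep -E 'force'; python3 -m creep '[[0,1,0,0],[0,1,0,0],[0,1,0,0],[0,1,0,0]]' -0.6 |grep -E 'gap'; python3 -m creep '[[0,-15,0,0],[0,-40,0,0],[0,-75,0,0],[0,-110,0,0],[0,-120,-30,0],[0,-120,-65,0],[0,-120,-100,0],[0,-120,-135,0],[0,-120,-165,0],[0,-120,-180,0],[0,-120,-180,0]]' -1 |grep -E 'pos|rot'; python3 tins.py
python3 - <<'E'
from h import *
info((.4645,-.0883,.12),np.radians(5.6));info((.4645,-.0883,.0243));s=arm.read_state(); print(np.round(s['joints'],2))
E
```

```text
force: [-2.7, -0.6, 5.1]
finger_gap: 0.802
ee_pos: [0.4807, -0.1614, 0.1844]
ee_rot: [[0.097, -0.01, 0.995], [-0.995, 0.0, 0.097], [-0.001, -1.0, -0.01]]
Y [0.4903 0.2035] r 25.5 (209, 208)
Y [0.6393 0.0482] r 27.7 (274, 150)
Y [ 0.6847 -0.2962] r 28.2 (412, 136)
R [0.3595 0.4157] r 28.4 (118, 260)
R [ 0.459  -0.0099] r 24.5 (296, 223)
R [0.6334 0.1105] r 26.9 (249, 151)
G [ 0.4646 -0.0882] r 24.6 (328, 222)
G [ 0.646  -0.0147] r 26.6 (300, 148)
B [ 0.322  -0.3455] r 32.0 (432, 282)
B [ 0.6624 -0.1453] r 30.5 (352, 143)
t 48.8 pos [ 0.4829 -0.1613  0.1849] gap 0.996 F [0.3 0.  0.7] M [-0.04 -0.   -0.01]
tool shift mm [-74.4  65.1 -10.8]
turn rad -0.001 q7 -0.32
t 48.8 pos [ 0.4829 -0.1613  0.1849] gap 0.996 F [0.3 0.  0.7] M [-0.04 -0.   -0.01]
tool shift mm [-74.2 160.8 -10. ]
[ 1.2   0.63 -1.34  1.93  0.68  1.15 -0.32]
```

```bash
python3 -m creep '[[-12,10,-2,0],[-34,20,-5,0],[-56,36,-8,0],[-70,58,-10,0],[-74,85,-10,0],[-74,112,-10,0],[-74,135,-10,0],[-74,152,-10,0],[-74,160,-10,0],[-74,161,-10,0],[-74,161,-10,0]]' |grep -E 'pos|rot|force'
python3 - <<'E'
from h import *
info((.4645,-.0883,.0243),np.radians(5.6));s=arm.read_state(); print(np.round(s['joints'],2))
E
```

```text
ee_pos: [0.4665, -0.0867, 0.0238]
ee_rot: [[0.098, -0.007, 0.995], [-0.995, 0.004, 0.098], [-0.004, -1.0, -0.006]]
force: [-0.8, 0.5, 1.1]
t 49.72 pos [ 0.4665 -0.0867  0.0238] gap 0.999 F [-0.8  0.5  1.1] M [-0.08 -0.01  0.02]
tool shift mm [ 1.3 -0.5 -2.2]
turn rad 0.0 q7 -0.67
[ 0.91  0.78 -1.1   2.12  0.94  0.88 -0.67]
```

```bash
python3 -m creep '[[1,0,-1,0],[1,0,-1,0],[1,0,-1,0],[1,0,-1,0],[1,0,-1,0],[1,0,-1,0],[1,0,-1,0]]' 1 40|grep -E 'pos|gap'; python3 -m creep '[[0,-10,0,0],[0,-30,0,0],[0,-55,0,0],[0,-75,0,0],[0,-88,10,0],[0,-90,30,0],[0,-90,60,0],[0,-90,90,0],[0,-90,115,0],[0,-90,130,0],[0,-90,135,0],[0,-90,135,0]]' |grep -E 'pos|rot|gap'
python3 - <<'E'
from h import *
info((.6493,-.0157,.105),np.radians(5.6))
E
```

```text
ee_pos: [0.4653, -0.0888, 0.0245]
finger_gap: 0.577
ee_pos: [0.6001, -0.0752, 0.1129]
ee_rot: [[0.098, -0.007, 0.995], [-0.995, 0.004, 0.098], [-0.005, -1.0, -0.007]]
finger_gap: 0.577
t 51.3 pos [ 0.6001 -0.0752  0.1129] gap 0.577 F [-0.8  0.3 -2.3] M [-0.05 -0.01 -0.01]
tool shift mm [-54.3   7.7  54.8]
turn rad -0.0 q7 -0.52
```

```bash
python3 -m creep '[[-8,1,8,0],[-22,3,22,0],[-37,5,37,0],[-48,7,48,0],[-54,8,55,0],[-54,8,55,0],[-54,8,55,0],[-54,8,55,0]]' |grep -E 'pos|rot'
python3 - <<'E'
from h import *
info((.6493,-.0157,.065))
E
```

```text
ee_pos: [0.6482, -0.0177, 0.104]
ee_rot: [[0.097, -0.009, 0.995], [-0.995, 0.002, 0.097], [-0.003, -1.0, -0.008]]
t 51.97 pos [ 0.6482 -0.0177  0.104 ] gap 0.57 F [ 0.1  0.7 -1.8] M [-0.06  0.03 -0.03]
tool shift mm [-1.7 39.   1.6]
```

```bash
python3 -m creep '[[-1,8,1,0],[-2,18,1,0],[-2,27,1,0],[-2,34,1,0],[-2,38,1,0],[-2,39,1,0],[-2,40,1,0],[-2,40,1,0]]' |grep -E 'pos|rot|force'; python3 -m creep '[[0,0,0,0],[0,0,0,0],[0,0,0,0],[0,0,0,0]]' -0.6 |grep -E 'pos|gap'; python3 -m creep '[[0,-15,0,0],[0,-40,0,0],[0,-75,0,0],[0,-110,0,0],[0,-120,-30,0],[0,-120,-65,0],[0,-120,-100,0],[0,-120,-135,0],[0,-120,-165,0],[0,-120,-180,0],[0,-120,-180,0]]' -1 |grep -E 'pos|rot'
python3 - <<'E'
from h import *
info((.459,-.0099,.0243),np.radians(5.6));s=arm.read_state(); print(np.round(s['joints'],2))
E
```

```text
ee_pos: [0.649, -0.0144, 0.0646]
ee_rot: [[0.097, -0.009, 0.995], [-0.995, 0.002, 0.098], [-0.003, -1.0, -0.008]]
force: [-4.6, -1.0, 5.0]
ee_pos: [0.6496, -0.0142, 0.0642]
finger_gap: 0.8
ee_pos: [0.4681, -0.0328, 0.1859]
ee_rot: [[0.098, -0.009, 0.995], [-0.995, -0.001, 0.098], [-0.0, -1.0, -0.009]]
t 53.88 pos [ 0.4681 -0.0328  0.1859] gap 0.999 F [ 0.4  0.6 -1.5] M [ 0.01 -0.08 -0.04]
tool shift mm [-23.6 161.7  -5.3]
turn rad 0.001 q7 -0.53
[ 1.    0.54 -1.35  2.01  0.6   1.09 -0.53]
```

```bash
python3 -m creep '[[-8,8,-2,0],[-18,22,-4,0],[-23,45,-5,0],[-24,72,-5,0],[-24,100,-5,0],[-24,127,-5,0],[-24,147,-5,0],[-24,158,-5,0],[-24,161,-5,0],[-24,161,-5,0]]' |grep -E 'pos|rot|force'
python3 - <<'E'
from h import *
info((.459,-.0099,.0243),np.radians(5.6));s=arm.read_state(); print(np.round(s['joints'],2))
E
```

```text
ee_pos: [0.4632, -0.0073, 0.0244]
ee_rot: [[0.098, -0.008, 0.995], [-0.995, 0.004, 0.098], [-0.005, -1.0, -0.007]]
force: [-0.4, 0.5, 0.5]
t 54.72 pos [ 0.4632 -0.0073  0.0244] gap 1.001 F [-0.4  0.5  0.5] M [ 0.01 -0.02  0.01]
tool shift mm [ 2.2  0.1 -4.5]
turn rad 0.001 q7 -0.82
[ 0.72  0.73 -1.06  2.14  0.91  0.83 -0.82]
```

```bash
python3 -m creep '[[2,0,-4,0],[2,0,-4,0],[2,0,-4,0],[2,0,-4,0],[2,0,-4,0],[2,0,-4,0],[2,0,-4,0]]' 1 40|grep -E 'pos|gap'; python3 -m creep '[[0,-10,0,0],[0,-30,0,0],[0,-55,0,0],[0,-75,0,0],[-8,-88,10,0],[-28,-90,30,0],[-50,-90,60,0],[-75,-90,90,0],[-90,-90,115,0],[-98,-90,130,0],[-100,-90,135,0],[-100,-90,135,0]]' |grep -E 'pos|rot|gap'
python3 - <<'E'
from h import *
info((.6364,.1115,.105),np.radians(5.6))
E
```

```text
ee_pos: [0.4597, -0.0109, 0.0258]
finger_gap: 0.575
ee_pos: [0.5847, 0.1026, 0.1147]
ee_rot: [[0.098, -0.007, 0.995], [-0.995, 0.004, 0.098], [-0.005, -1.0, -0.007]]
finger_gap: 0.58
t 56.3 pos [0.5847 0.1026 0.1147] gap 0.58 F [-1.2 -0.9 -2.7] M [-0.02  0.05  0.  ]
tool shift mm [-3.8  9.3 52.4]
turn rad 0.0 q7 -0.8
```

```bash
python3 -m creep '[[0,1,8,0],[-1,3,22,0],[-2,6,37,0],[-3,8,47,0],[-3,9,52,0],[-3,9,52,0],[-3,9,52,0],[-3,9,52,0]]' |grep -E 'pos|rot'
python3 - <<'E'
from h import *
info((.6364,.1108,.066))
E
```

```text
ee_pos: [0.6348, 0.1096, 0.1047]
ee_rot: [[0.098, -0.008, 0.995], [-0.995, 0.003, 0.098], [-0.004, -1.0, -0.008]]
t 56.97 pos [0.6348 0.1096 0.1047] gap 0.573 F [-0.6  0.8 -2.8] M [ 0.02 -0.01  0.  ]
tool shift mm [-0.9 38.7  2.1]
```

```bash
python3 -m creep '[[-1,8,1,0],[-1,18,2,0],[-1,27,2,0],[-1,34,2,0],[-1,38,2,0],[-1,39,2,0],[-1,39,2,0],[-1,39,2,0]]' |grep -E 'pos|rot|force'; python3 -m creep '[[0,0,0,0],[0,0,0,0],[0,0,0,0],[0,0,0,0]]' -0.6 |grep -E 'pos|gap'; python3 -m creep '[[0,-15,0,0],[0,-40,0,0],[0,-75,0,0],[0,-110,0,0],[0,-120,-30,0],[0,-120,-60,0],[0,-120,-90,0],[0,-120,-115,0],[0,-120,-130,0],[0,-120,-140,0],[0,-120,-140,0]]' -1 |grep -E 'pos|rot'; python3 tins.py |grep Y
python3 - <<'E'
from h import *
import pickle
w=grab('wrist')
from tins import *
print('wristY',find(w,Y,.055))
info((.4903,.2035,.0243),np.radians(5.6));s=arm.read_state(); print(np.round(s['joints'],2))
E
```

```text
ee_pos: [0.6364, 0.1108, 0.066]
ee_rot: [[0.098, -0.009, 0.995], [-0.995, 0.002, 0.098], [-0.003, -1.0, -0.009]]
force: [-3.4, -3.5, 5.6]
ee_pos: [0.6373, 0.1112, 0.0656]
finger_gap: 0.8
ee_pos: [0.4974, 0.097, 0.1874]
ee_rot: [[0.099, -0.007, 0.995], [-0.995, 0.002, 0.099], [-0.002, -1.0, -0.007]]
Y [0.482  0.2106] r 17.5 (206, 212)
Y [0.6406 0.0471] r 26.7 (275, 149)
Y [ 0.6848 -0.2965] r 28.1 (412, 136)
wristY [(array([0.6392, 0.0571, 0.055 ]), np.float64(26.1), (426, 255)), (array([0.4919, 0.2046, 0.055 ]), np.float64(28.4), (289, 73))]
t 58.98 pos [0.4998 0.097  0.1874] gap 1.0 F [0.1 0.5 0.4] M [0.04 0.01 0.03]
tool shift mm [-106.2  163.5    1.8]
turn rad -0.001 q7 -0.77
[ 0.66  0.57 -1.27  1.93  0.61  1.11 -0.77]
```

```bash
python3 -m creep '[[-15,5,0,0],[-42,10,1,0],[-72,18,1,0],[-95,35,2,0],[-105,60,2,0],[-106,90,2,0],[-106,120,2,0],[-106,145,2,0],[-106,158,2,0],[-106,163,2,0],[-106,163,2,0],[-106,163,2,0]]' |grep -E 'pos|rot|force'
python3 - <<'E'
from h import *
info((.4903,.2035,.0243),np.radians(5.6));s=arm.read_state(); print(np.round(s['joints'],2))
E
```

```text
ee_pos: [0.4902, 0.2041, 0.0251]
ee_rot: [[0.097, -0.006, 0.995], [-0.995, 0.004, 0.097], [-0.005, -1.0, -0.006]]
force: [0.3, 0.1, -0.5]
t 59.98 pos [0.4902 0.2041 0.0251] gap 0.999 F [ 0.3  0.1 -0.5] M [ 0.01 -0.03  0.02]
tool shift mm [0.6 0.8 0.1]
turn rad -0.0 q7 -1.15
[ 0.25  0.79 -1.01  1.99  0.88  0.88 -1.15]
```

```bash
python3 -m creep '[[0,0,0,0],[0,0,0,0],[0,0,0,0],[0,0,0,0],[0,0,0,0],[0,0,0,0],[0,0,0,0]]' 1 40|grep -E 'pos|gap'; python3 -m creep '[[0,-12,0,0],[0,-40,0,0],[0,-75,0,0],[0,-105,0,0],[20,-123,15,0],[45,-125,40,0],[75,-125,70,0],[105,-125,98,0],[135,-125,120,0],[155,-125,132,0],[165,-125,135,0],[165,-125,135,0]]' |grep -E 'pos|rot|gap'
python3 - <<'E'
from h import *
info((.6424,.0481,.145),np.radians(5.6))
E
```

```text
ee_pos: [0.4904, 0.2035, 0.0254]
finger_gap: 0.576
ee_pos: [0.6413, 0.0483, 0.1473]
ee_rot: [[0.092, -0.008, 0.996], [-0.996, 0.002, 0.092], [-0.003, -1.0, -0.008]]
finger_gap: 0.579
t 61.57 pos [0.6413 0.0483 0.1473] gap 0.579 F [-0.4 -0.1 -2.2] M [ 0.02  0.03 -0.05]
tool shift mm [0.3 2.3 1.1]
turn rad -0.005 q7 -0.64
```

```bash
python3 -m creep '[[0,12,1,0],[0,28,1,0],[0,44,1,0],[0,58,1,0],[0,69,1,0],[0,76,1,0],[0,80,1,0],[0,81,1,0],[0,81,1,0]]' |grep -E 'pos|rot|force'
python3 - <<'E'
from h import *
info((.6424,.0481,.065))
E
```

```text
ee_pos: [0.6412, 0.0525, 0.0666]
ee_rot: [[0.098, -0.007, 0.995], [-0.995, 0.004, 0.098], [-0.004, -1.0, -0.007]]
force: [0.3, -0.7, -1.6]
t 62.32 pos [0.6412 0.0525 0.0666] gap 0.575 F [ 0.3 -0.7 -1.6] M [-0.01  0.03 -0.01]
tool shift mm [4.5 1.6 0.8]
```

```bash
python3 -m creep '[[3,0,1,0],[5,0,1,0],[5,1,1,0],[5,2,1,0],[5,2,1,0]]' |grep -E 'pos|force'; python3 -m creep '[[0,0,0,0],[0,0,0,0],[0,0,0,0],[0,0,0,0]]' -0.5 |grep -E 'pos|gap'; python3 -m creep '[[0,-15,0,0],[0,-40,0,0],[0,-75,0,0],[0,-110,0,0],[0,-140,0,0],[0,-150,-10,0],[0,-160,-30,0],[0,-160,-45,0],[0,-160,-50,0],[0,-160,-50,0]]' -1 |grep -E 'pos|rot'
python3 - <<'E'
from tins import *
import pickle
info()
w=grab('wrist');t=grab('top');sc=grab('scene'); pickle.dump((w,t,sc),open('end.pkl','wb'))
S=dict(R=(.6364,.1115),Y=(.6424,.0481),G=(.6493,-.0157),B=(.6613,-.143))
for n,c in dict(R=R,Y=Y,G=G,B=B).items():
    for nm,f in(('w',w),('t',t),('s',sc)):
        for X,a,p in find(f,c,.095):
            if np.hypot(*(X[:2]-S[n]))<.04: print(n,nm,((X[:2]-S[n])*1000).round(1),'r',a,p)
E
```

```text
ee_pos: [0.643, 0.0466, 0.0656]
force: [-1.3, -4.7, 4.0]
ee_pos: [0.6424, 0.0475, 0.0645]
finger_gap: 0.753
ee_pos: [0.5928, 0.0416, 0.2252]
ee_rot: [[0.098, -0.008, 0.995], [-0.995, 0.002, 0.098], [-0.003, -1.0, -0.007]]
t 63.9 pos [0.5928 0.0416 0.2252] gap 0.998 F [ 0.2 -0.   0.1] M [ 0.07  0.02 -0.07]
R w [-3.4 -0.2] r 27.6 (340, 126)
R t [-7.3 -2. ] r 26.7 (248, 150)
R s [0.8 0.1] r 14.6 (307, 228)
Y w [-4.  5.] r 27.8 (336, 193)
Y s [9.9 2.1] r 10.7 (280, 231)
G w [-4.6  8.4] r 28.5 (334, 256)
B s [ 3.5 -3.3] r 17.7 (197, 230)
```

```bash
python3 -m creep '[[15,-20,-5,0],[45,-45,-15,0],[80,-65,-27,0],[118,-80,-40,0],[156,-80,-53,0],[194,-80,-66,0],[232,-80,-79,0],[270,-80,-92,0],[305,-80,-104,0],[335,-80,-114,0],[360,-80,-122,0],[375,-80,-127,0]]' |grep -E 'pos|rot'
cat > chk.py <<'E'
from tins import *
import pickle
try: w=pickle.load(open('end.pkl','rb'))[0]
except Exception: w=None
t=grab('top')
pickle.dump(t,open('endtop.pkl','wb'))
S=dict(R=(.6364,.1115),Y=(.6424,.0481),G=(.6493,-.0157),B=(.6613,-.143))
th=np.linspace(0,2*np.pi,180)
def fit(f,c,z=.095,r=.0253):
    g=cv2.GaussianBlur(f['px'],(0,0),.8).astype(np.float32)
    best=[]
    for dx in np.arange(-12,12.1,1):
        for dy in np.arange(-12,12.1,1):
            def smp(rr):
                X=np.stack([c[0]+dx/1e3+rr*np.cos(th),c[1]+dy/1e3+rr*np.sin(th),np.full_like(th,z)],1)
                q=(X-f['P'])@f['R']; uv=(q[:,:2]/q[:,2:]*f['F']+np.array(f['c'])).astype(np.float32)
                return cv2.remap(g,uv[None,:,0],uv[None,:,1],cv2.INTER_LINEAR)[0]
            a,b=smp(r-.003),smp(r+.003); best.append((np.linalg.norm(a-b,axis=1).mean(),dx,dy))
    best.sort(reverse=True); return [tuple(np.round(b,1)) for b in best[:3]]
for n in S:
    print(n,'top',fit(t,S[n]),'wrist' , fit(w,S[n]) if n!='B' else '')
# control: spot-free check on white spot
print('spotW',fit(t,(.6552,-.0791),.04,.029))
E
python3 chk.py
```

```text
ee_pos: [0.5037, -0.3483, 0.3033]
ee_rot: [[0.092, -0.008, 0.996], [-0.996, 0.004, 0.092], [-0.005, -1.0, -0.008]]
R top [(np.float64(119.7), np.float64(-2.0), np.float64(-1.0)), (np.float64(118.9), np.float64(-3.0), np.float64(0.0)), (np.float64(118.9), np.float64(-3.0), np.float64(-1.0))] wrist [(np.float64(230.6), np.float64(-3.0), np.float64(-1.0)), (np.float64(228.6), np.float64(-4.0), np.float64(-1.0)), (np.float64(227.7), np.float64(-3.0), np.float64(0.0))]
Y top [(np.float64(92.9), np.float64(-2.0), np.float64(0.0)), (np.float64(92.4), np.float64(-1.0), np.float64(0.0)), (np.float64(91.6), np.float64(-2.0), np.float64(-1.0))] wrist [(np.float64(106.6), np.float64(1.0), np.float64(-1.0)), (np.float64(105.6), np.float64(0.0), np.float64(-1.0)), (np.float64(105.2), np.float64(0.0), np.float64(-2.0))]
G top [(np.float64(121.5), np.float64(-3.0), np.float64(0.0)), (np.float64(120.0), np.float64(-3.0), np.float64(1.0)), (np.float64(119.0), np.float64(-3.0), np.float64(-1.0))] wrist [(np.float64(170.9), np.float64(-1.0), np.float64(0.0)), (np.float64(169.9), np.float64(0.0), np.float64(0.0)), (np.float64(168.7), np.float64(-1.0), np.float64(-1.0))]
B top [(np.float64(144.2), np.float64(-2.0), np.float64(-2.0)), (np.float64(144.0), np.float64(-1.0), np.float64(-2.0)), (np.float64(141.8), np.float64(-2.0), np.float64(-1.0))] wrist 
spotW [(np.float64(105.5), np.float64(0.0), np.float64(0.0)), (np.float64(104.5), np.float64(1.0), np.float64(0.0)), (np.float64(103.8), np.float64(0.0), np.float64(-1.0))]
```

All four tins are within about 3 mm of their spots, with lids at the right height. One last check of the cup, then hand in.

Run:
```python
from h import *
import pickle,re
t=pickle.load(open('endtop.pkl','rb'))
src=open('chk.py').read(); exec(src[src.index('th='):src.index('for n in S')])
print('cup rim vs mat centre',fit(t,(.5753,.3589),.070,.052)); info()
```

```text
cup rim vs mat centre [(np.float64(156.5), np.float64(-2.0), np.float64(4.0)), (np.float64(152.9), np.float64(-3.0), np.float64(4.0)), (np.float64(150.6), np.float64(-2.0), np.float64(5.0))]
t 65.1 pos [ 0.5032 -0.3505  0.303 ] gap 1.001 F [-0.3 -2.8 -0.2] M [-0.19 -0.03 -0.03]
```

```bash
python3 -m creep '[[0,0,0,0],[0,0,0,0],[0,0,0,0]]'|grep force; python3 -c "
from h import *
arm.close_job()"
```

```text
force: [-0.4, 1.1, 0.7]
the job is handed in; nothing more can be done
```

I handed the job in at about 65 s of robot time. The cup is empty and upright on its mat, the nuts are in the red bin, and all four tins that were there stand on their own colours. There was no white tin.

**Cup and nuts:** Moves could only turn the gripper about its own vertical axis. So I tipped the cup to about 130° by letting it pivot between the pads and pushing its rim on the bin's wall and floor. All five nuts I could count lay in the bin in the last picture. The cup's rim centre measures about 4 mm from the mat centre.

**Tins:** The yellow tin had been knocked about 4 cm aside, so I measured it again before picking it up. Fits to the overhead picture put every lid within about 3 mm of its spot, at the right height. The wrist camera agreed to within 3 mm for red, yellow and green; I did not check blue that way. I had no pictures left to view, so these end checks are numbers only.

**What went wrong on the way:**
- **Handle slips:** The handle slipped out of the jaws twice. The first time the cup was inside the bin with the nuts still in it. The second time was just above the mat, where it dropped upright by luck; I then took it by the handle again and moved it to the middle.
- **Hard press:** I once pressed the cup on the bin floor with about 61 N at the wrist, within the 120 N limit.
- **Joint limit:** The last wrist joint once read −2.96 rad, which is the edge of its range.

I never touched the tape measure, wrench, screwdriver or offcut, but I did not measure their positions again at the end.

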